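Hang the grease pot by its bail on the catch fork

TASK

Clear the grease pot off the bench: with the pot still standing, swing its folded-down wire bail upright, then carry the pot by the bail, kept upright, to the two-armed hanger, reach the bail over both arms and press it straight down past the spring rollers until it rests fully home on both arms. Press only as hard as needed (more than 24 N on the pair of arms is too much), then let go and leave the pot hanging still. Do not knock the hanger or disturb the other things on the bench.

Things in the scene. Friction and masses are not known exactly. Their poses are not given: they have to be found in the camera images.
- pot: Round closed steel grease pot, 96 mm across the lid, 70 mm tall, 0.4 to 0.6 kg. Origin at the centre of its underside, z up. Ears on its +y and -y sides (out to 56 mm) carry the bail's pivots on the pot's y axis, 62 mm above the underside. The bail starts folded to the pot's -x side.
- bail (a joint): Angle of the U-shaped bail of 6 mm wire: 0 = level towards the pot's -x side, negative = drooping (stop at -0.33), pi/2 = upright over the pot. Starts between -0.30 and -0.10. Pivot friction of 0.035 N m keeps it where it is put. Its side arms stand 60 mm either side of the middle.
- bail_mid (a point): Middle of the bail's straight cross bar, 110 mm from the pivots: the place to grip. The bar runs along the pot's y axis (this point's y). Its middle 40 mm carry a wooden sleeve of 16 mm diameter that turns freely on the wire, so a gripped sleeve lets bail and pot swing. The wire is bare from 20 to 52 mm from the middle on each side.
- hanger: Hanger fixed on the bench; origin on the bench exactly below where the bar's middle shall rest, z up. A post 22 mm square, 287 mm tall, stands at x = +125 mm. From it a fork of two arms (11 mm wide, 12 thick, centred at y = +36 and -36 mm) reaches level towards -x, ends at x = -33 mm; cross piece at x = 96 to 110 mm. Open above. Bring the pot in from the -x side, arms passing between bar and lid.
- hanger_seat (a point): Nominal seat of the bar's centre, 222 mm over the hanger's origin. The bar lies along y, bare wire on both arms. The fork is clamped on its post up to 14 mm higher or lower than this point, and that is NOT measured: feel for the end of the stroke. The arm tops are solid; more than 12 N on either is too much. Roller housings at x = 17 to 31 mm on both sides rise to 14 mm above the true seat.
- hanger_catch (a point): Nominal middle between the rollers of the catches, 2.5 mm above the seat. On each arm two sprung 10 mm rollers, axes along y, leave a 2 mm gap at x = 0. The wire pushed straight down meets them 8 mm above the true seat and needs 8 to 10 N on the fork (pot's weight included) to spread them; they close over it and it lands on the solid arms. A pot merely let down stays on the rollers, not home.
- bearing: Bystander: chrome ball bearing lying flat, 52 mm outside, 25 mm bore, 15 mm high; origin at centre of underside.
- key_bar: Bystander: steel key stock bar 150 x 12 x 12 mm lying along its own x; origin at centre of underside.
- screwdriver: Bystander: green-handled screwdriver, 200 mm long, 26 mm thick, lying along its own x; origin under its middle.
- fitting_block: Bystander: black cast grease fitting block 60 x 45 x 28 mm with two steel nipples 14 mm high on top; origin at centre of underside.

How it is judged:
By the outcome, as a careful person would: the job done as asked, in the order asked, and still so for the second after the job is handed in, with the robot touching nothing.
It also fails if it takes over 72 s, if anything falls off the work surface, if the arm or the gripper's body presses on something with over 40 N, if the wrist force passes 120 N, or if a joint passes its speed limit or range.

ROBOT

A 7-joint arm with a two-finger parallel gripper is mounted at the origin on the work surface. World frame = base frame: x ahead of the robot, y to its left, z up, the work surface at z = 0. Lengths are in m, angles in degrees, forces in N, time in s.
With the tool pointing down it reaches from about 0.425 to 0.825 m from the base axis. Payload 3.6 kg.
Tool frame: the origin (TCP) lies between the finger pads; the fingertips stand 11 mm ahead of it and the grasp point (between the pads) lies 8 mm behind it; z points along the fingers, y is the direction in which the jaws open and shut (so a half turn about z gives the same grasp; the last joint's range is limited). The gripper opens to 93 mm and grips with 3 to 60 N. Pads are 15 mm wide; open, the fingers measure 128 mm over their backs; the gripper's body (75 mm by 188 mm) begins 65 mm behind the grasp point.
Start: joints at [-1.518, 35.231, -0.722, 81.555, 0.464, 63.22, -2.315], TCP at [0.65, 0, 0.23] pointing down, gripper open.
Joint ranges: [-178.69, 178.69], [-17.37, 117.87], [-77.05, 75.6], [15.02, 138.74], [-78.02, 258.01], [0.78, 113.62], [-162.83, 162.83]. Speed limits (degrees/s): [159.86, 159.86, 180, 180, 180, 180, 180].

INTERFACE

Orientations are given as a 3x3 rotation matrix whose columns are the frame's x, y, z axes.
In Python, from plant import arm, snapshot, job gives the robot as it stands.
- The arm moves only by the tool send_rows, never from a script. Its argument "targets" is a list of rows, each a list of 3 entries, a list of its own where there are three numbers: the shift along the world's x, y, z in cm, then the turn, a rotation vector about the world's x, y, z in rad, then the gripper's target within -1 to 1 (fully open at 1, half-way at 0, shut at -1). A call has 1 to 10 rows; each row shifts and turns the pose as measured when the row begins; what a row does not reach is not made up. A row lasts 1/12 s, in which the tool goes at most 41.7 mm and 7.16 degrees, less where a joint would pass 70% of its speed; a pose out of reach is approached as far as the arm can. A call with a gripper value outside its range is refused whole. The fingers move at their own pace and stop on an object; "squeeze" is the grip in N (left out, the last holds). Time passes only in rows, so rows that do not move let the fingers close. It gives the time, the measured TCP pose, the force and the opening at its end, in the units of the state.
- arm.sense(): the state, without advancing time (a new reading comes with each control period).
- snapshot(name): name is "scene" or "side" or "wrist"; returns a dict with "image" (420x560x3 uint8, red, green, blue), "range_z" (420x560 float32, m along the optical axis (not along the pixel's ray), 0 where there is no reading), "fx", "fy", "cx", "cy" (pixels), "k1" (the pictures are not rectified: a ray, as slopes to the right and down, at radius r is drawn at 1 + k1 r^2 times it, then the intrinsics apply), "rvec" (rotation vector, rad) and "tvec" (3), from world to camera coordinates, as OpenCV has them; the wrist camera has in their place "tool_from_camera" (4x4, takes a point from camera to tool coordinates, whose origin is the TCP and whose axes are the flange's). Camera axes: x right, y down, z forward; pixel columns grow to the right and rows downward; lengths in m; the calibration is good to about 2 mm. A picture is of the moment at which its call begins: read the wrist's pose just before it.
- job.job_done(): hands the job in, once; it reports no verdict.
The state is a dict: "time": time; "qpos": joint angles; "qd": joint speeds; "joint_torque": joint torques, N m; "ee_pos": TCP position; "tcp_rot": TCP orientation; "wrist_force": force on the tool from outside, world axes, zero at the start; "moment": the same for the moment, N m; "grip_width": opening from 0.0 (shut) to 1.0 (fully open).
Only numpy, scipy, OpenCV 4.12 (cv2) and the standard library are available. Lean on these libraries where they do the work, as an engineer would, in place of code of your own. Each camera call takes 0.05 s, during which the arm holds its last target.

## Working session

There is one attempt and no reset: what is moved stays moved. The work goes in short steps, Python scripts to look and compute and a tool call to move; the robot and the scene stay as the last step left them, time stands still between calls to the robot, and variables do not carry over. Pictures are saved under pics/ and viewed, and the job is handed in when it is done.

Besides the shell and the picture viewer there is one more tool, called after "Request:" as name([rows], argument=value, ...), one row to a line, values as JSON. send_rows: Moves the arm, as the interface text tells. Its arguments: {"type":"object","properties":{"targets":{"type":"array"},"squeeze":{"type":"number"}},"required":["targets"]}

```bash
ls; mkdir -p pics
cat > h.py <<'E'
import numpy as np, cv2
from plant import arm, snapshot, job
def save(s,name): cv2.imwrite('pics/'+name, s['image'][:,:,::-1])
def cam(s,st=None):
    if 'rvec' in s:
        R,_=cv2.Rodrigues(np.array(s['rvec'],float)); t=np.array(s['tvec'],float).ravel()
        return R.T,-R.T@t
    T=np.array(s['tool_from_camera']); R=np.array(st['tcp_rot']).reshape(3,3);p=np.array(st['ee_pos'])
    return R@T[:3,:3], R@T[:3,3]+p
def K(s): return np.array([[s['fx'],0,s['cx']],[0,s['fy'],s['cy']],[0,0,1.]])
def cloud(s,st=None):
    v,u=np.mgrid[0:420,0:560]
    d=np.array([s['k1'],0,0,0,0.])
    pts=np.stack([u.ravel(),v.ravel()],1).astype(np.float64)[:,None]
    n=cv2.undistortPoints(pts,K(s),d).reshape(-1,2)
    z=s['range_z'].ravel().astype(float)
    P=np.c_[n*z[:,None],z]
    R,o=cam(s,st)
    W=P@R.T+o
    W[z<=0]=np.nan
    return W.reshape(420,560,3)
def ray(s,u,v,st=None):
    n=cv2.undistortPoints(np.array([[[u,v]]],float),K(s),np.array([s['k1'],0,0,0,0.])).ravel()
    R,o=cam(s,st); return o,R@np.r_[n,1]
def atz(s,u,v,z,st=None):
    o,d=ray(s,u,v,st); return o+d*(z-o[2])/d[2]
def proj(s,P,st=None):
    R,o=cam(s,st); P=(np.atleast_2d(P)-o)@R
    return cv2.projectPoints(P[:,None],np.zeros(3),np.zeros(3),K(s),np.array([s['k1'],0,0,0,0.]))[0].reshape(-1,2)
E
python3 - <<'E'
from h import *
st=arm.sense(); print(st)
for n in ['scene','side','wrist']:
    s=snapshot(n); save(s,n+'0.png'); print(n,{k:v for k,v in s.items() if k not in('image','range_z')})
    import pickle; pickle.dump((st,s),open(n+'0.pkl','wb'))
E
```

```text
pics
{'time': 0.0, 'qpos': array([-1.51866703, 35.28751646, -0.72557222, 81.64129715,  0.46448738,
       63.21970141, -2.31362825]), 'qd': array([-0.01257591, -0.02220254, -0.04830937,  0.01314325, -0.00785842,
        0.01988645, -0.10446904]), 'joint_torque': array([ 5.37042069e-04, -4.58937871e+01,  2.08912762e-01, -1.65743172e+01,
       -6.11085235e-02,  2.03703978e-02,  2.53581929e-04]), 'ee_pos': array([6.49229369e-01, 3.67290796e-05, 2.28500800e-01]), 'tcp_rot': array([[-1.33621052e-04,  9.99996760e-01, -2.54213009e-03],
       [ 9.99999991e-01,  1.33581908e-04, -1.55681121e-05],
       [-1.52284790e-05, -2.54213215e-03, -9.99996769e-01]]), 'wrist_force': array([-0.43850527,  0.10040369, -0.03674377]), 'moment': array([ 0.01129375, -0.02804923, -0.00774904]), 'grip_width': 0.9982105742773562}
scene {'fx': 479.338800903901, 'fy': 479.338800903901, 'cx': 279.3061250481414, 'cy': 217.66491926490016, 'k1': 0.03369288576672025, 'rvec': array([ 2.35793946,  1.06968574, -0.31397137]), 'tvec': array([-0.32389352, -0.22947186,  1.40943845])}
side {'fx': 408.88911738634704, 'fy': 408.88911738634704, 'cx': 274.3013060037956, 'cy': 212.168490465508, 'k1': -0.013141944474927976, 'rvec': array([ 0.63397992, -2.51159277,  1.35618097]), 'tvec': array([0.44800617, 0.24956076, 0.87446296])}
wrist {'fx': 300.3791745302133, 'fy': 300.3791745302133, 'cx': 283.82056187041945, 'cy': 210.54344529913215, 'k1': -0.0009615309509700009, 'tool_from_camera': array([[ 2.51495259e-04, -9.65796487e-01, -2.59301141e-01,
         7.10815491e-02],
       [ 9.99999780e-01,  4.02179630e-04, -5.28067366e-04,
         9.90630309e-04],
       [ 6.14291244e-04, -2.59300951e-01,  9.65796376e-01,
        -1.55296797e-01],
       [ 0.00000000e+00,  0.00000000e+00,  0.00000000e+00,
         1.00000000e+00]])}
```

View pics/scene0.png

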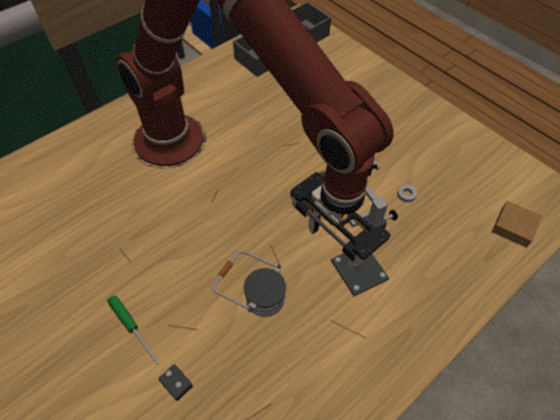

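View pics/side0.png

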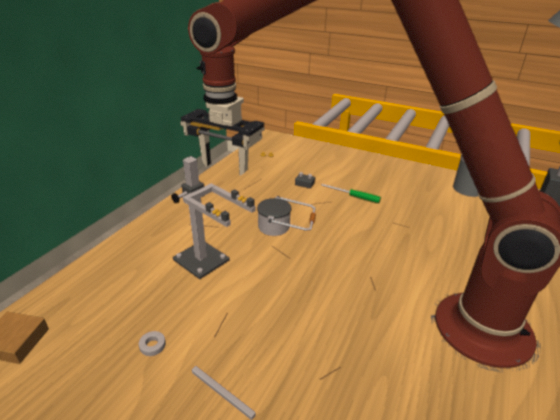

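View pics/wrist0.png

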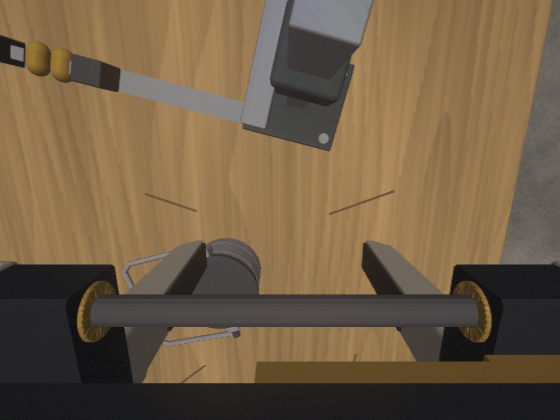

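Scene: pot lid at about (265,290), sleeve at (225,269), hanger base plate at (360,270), partly hidden by the gripper. Side: post top at (191,160), fork arms running to about (253,207) and (229,221), sleeve at (312,218). Wrist: post and one fork arm, with the pot close by.

Run:
```python
from h import *
import pickle
for n in ['scene','side','wrist']:
    st,s=pickle.load(open(n+'0.pkl','rb')); W=cloud(s,st)
    s['W']=W
    m=(W[...,2]>0.02)&(W[...,2]<0.33)&(W[...,0]>0.4)&(W[...,0]<0.95)&(abs(W[...,1])<0.4)
    print(n,m.sum(), 'table z med', np.nanmedian(W[...,2][(abs(W[...,2])<0.015)]))
    # top-down map heights
    g=np.zeros((500,560,3),np.uint8)  # 1.25mm px: x 0.4..0.9 -> rows(from bottom), y -.35...35
    P=W.reshape(-1,3); C=s['image'].reshape(-1,3)
    ok=np.isfinite(P).all(1)&(P[:,2]<0.33)
    P=P[ok];C=C[ok]
    r=((0.95-P[:,0])/0.00125).astype(int); c=((0.35-P[:,1])/0.00125).astype(int)
    k=(r>=0)&(r<500)&(c>=0)&(c<560)
    o=np.argsort(P[k,2]); 
    hue=np.clip(P[k,2]/0.32*150,0,179).astype(np.uint8)
    col=cv2.cvtColor(np.stack([hue,np.full_like(hue,255),np.full_like(hue,255)],1)[None],cv2.COLOR_HSV2BGR)[0]
    col=np.where((P[k,2]>0.008)[:,None],col,C[k][:,::-1]//2)
    g[r[k][o],c[k][o]]=col[o]
    cv2.imwrite(f'pics/top_{n}.png',g)
```

```text
scene 4541 table z med -0.0007093380483189637
side 5015 table z med 0.00015713100022352045
wrist 66982 table z med 0.0001389452643426603
```

View pics/top_scene.png

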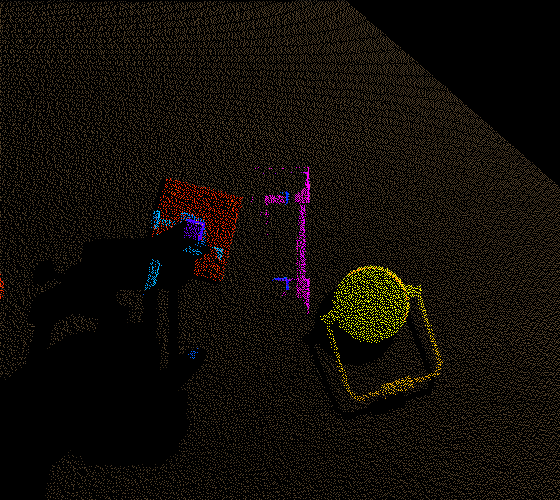

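View pics/top_side.png

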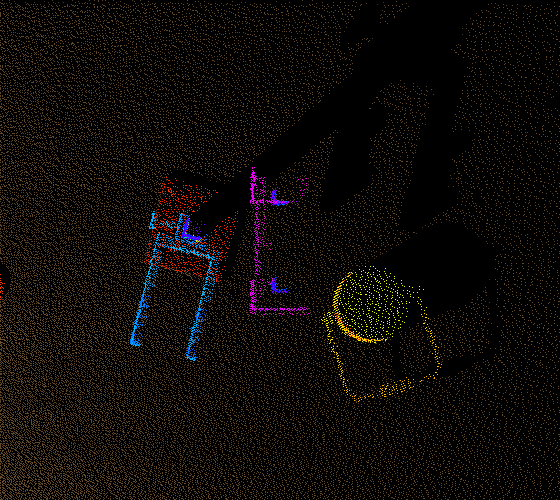

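View pics/top_wrist.png

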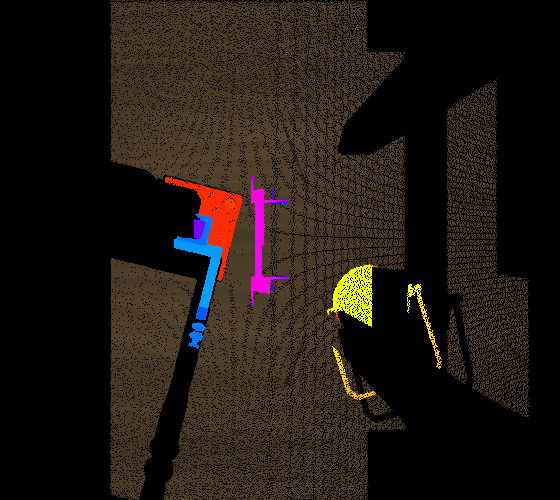

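```bash
cat > fit.py <<'E'
from h import *
import pickle
from scipy.optimize import least_squares
D={}
for n in ['scene','side','wrist']:
    st,s=pickle.load(open(n+'0.pkl','rb')); D[n]=cloud(s,st).reshape(-1,3); D[n]=D[n][np.isfinite(D[n]).all(1)]
for n in D:
    P=D[n]
    # lid
    k=(np.hypot(P[:,0]-.571,P[:,1]+.115)<.065)&(P[:,2]>.062)&(P[:,2]<.085)
    L=P[k]
    if len(L)>50:
        def f(p): # edge-free: fit circle to hull
            return np.hypot(hull[:,0]-p[0],hull[:,1]-p[1])-.048
        h=L[np.hypot(L[:,0]-.571,L[:,1]+.115)<.052]
        hull=cv2.convexHull(h[:,:2].astype(np.float32)).reshape(-1,2)
        r=least_squares(f,[.571,-.115],loss='soft_l1',f_scale=.001)
        print(n,'lid',r.x, np.median(h[:,2]),len(h), np.sqrt(np.mean(f(r.x)**2)))
    k=(P[:,0]>.42)&(P[:,0]<.56)&(P[:,1]>-.22)&(P[:,1]<-.06)&(P[:,2]>.02)&(P[:,2]<.085)&(np.hypot(P[:,0]-.571,P[:,1]+.115)>.056)
    B=P[k]
    def g(p):
        # bail params: cx,cy,yaw,ang ; pivots at (cx,cy,.062)
        c,s_=np.cos(p[2]),np.sin(p[2]); x=np.array([c,s_,0]);y=np.array([-s_,c,0])
        d=-x*np.cos(p[3])+np.array([0,0,1])*np.sin(p[3])
        o=np.array([p[0],p[1],.062])
        A=[o+60e-3*y,o+60e-3*y+.11*d,o-60e-3*y+.11*d,o-60e-3*y]
        ds=[]
        for a,b in zip(A[:-1],A[1:]):
            t=np.clip((B-a)@(b-a)/((b-a)@(b-a)),0,1)
            ds.append(np.linalg.norm(B-a-t[:,None]*(b-a),axis=1))
        return np.maximum(np.min(ds,0)-.003,0)
    if len(B)>30:
        r=least_squares(g,[.571,-.115,.3,-.2],loss='soft_l1',f_scale=.002)
        p=r.x; mid=np.array([p[0],p[1],.062])+.11*np.array([-np.cos(p[2])*np.cos(p[3]),-np.sin(p[2])*np.cos(p[3]),np.sin(p[3])])
        print(n,'bail',r.x,'yaw deg',np.degrees(p[2]),'rms',np.sqrt(np.mean(g(p)**2)),len(B),'mid',mid, B[:,2].min(),B[:,2].max())
    # post top
    k=(np.hypot(P[:,0]-.6625,P[:,1]-.1075)<.03)&(P[:,2]>.275)&(P[:,2]<.3)
    if k.sum()>5: 
        T=P[k]; print(n,'post',T[:,:2].min(0),T[:,:2].max(0),np.median(T[:,2]),k.sum(),cv2.minAreaRect(T[:,:2].astype(np.float32)))
    # base plate
    k=(P[:,2]>.004)&(P[:,2]<.03)&(P[:,0]>.58)&(P[:,0]<.75)&(P[:,1]>.03)&(P[:,1]<.2)
    if k.sum()>50: print(n,'base',cv2.minAreaRect(P[k,:2].astype(np.float32)),np.median(P[k,2]))
    k=(P[:,2]>.185)&(P[:,2]<.25)&(P[:,0]>.48)&(P[:,0]<.72)&(P[:,1]>.05)&(P[:,1]<.21)
    T=P[k]
    if len(T): print(n,'arms',len(T),T.min(0),T.max(0),np.histogram(T[:,2],bins=13,range=(.185,.25))[0])
E
python3 fit.py
```

```text
scene lid [ 0.57000981 -0.11397123] 0.06912819120926122 1342 0.001685867673898482
scene bail [ 0.57190183 -0.11403663  0.30216118 -0.12498687] yaw deg 17.312560067220225 rms 0.0017907993887849463 365 mid [ 0.46770451 -0.14651554  0.04828721] 0.03973199318638532 0.06679179608482622
scene post [0.65013815 0.09442816] [0.67567456 0.11984615] 0.2854259551038162 151 ((0.6626867055892944, 0.10742361098527908), (0.023023560643196106, 0.022984839975833893), 77.54891204833984)
scene base ((0.6654137969017029, 0.11485540121793747), (0.16551801562309265, 0.16272862255573273), 0.3491198718547821) 0.011617483816258045
scene arms 476 [0.50139529 0.07167012 0.20058608] [0.68635442 0.17060399 0.2496466 ] [  0   0   0  14  45 105 104  40  70  36  23  22  17]
side lid [ 0.56942028 -0.11400586] 0.06918565326512738 555 0.0013884578906644912
side bail [ 0.57016467 -0.11375204  0.29601479 -0.12603415] yaw deg 16.96039836278905 rms 0.0018303939663678374 227 mid [ 0.4657835  -0.1455857   0.04817292] 0.041487713165866524 0.06427805582570889
side post [0.64904536 0.09495722] [0.67719516 0.12179529] 0.28505586
[... 455 characters left out ...]
8 0.00413829864910191
wrist bail [ 0.57324685 -0.11447322  0.28700118 -0.13283419] yaw deg 16.44395660515267 rms 0.0005649426227854539 601 mid [ 0.46867558 -0.14533741  0.04743117] 0.04407312994029133 0.06115988726163285
wrist post [0.65148246 0.09451364] [0.67556624 0.10712251] 0.2868395537483778 3704 ((0.6632920503616333, 0.10292808711528778), (0.01337150577455759, 0.022239649668335915), 77.81303405761719)
wrist base ((0.6642153859138489, 0.10788150131702423), (0.09973848611116409, 0.10961654782295227), 75.82275390625) 0.01209094087001264
wrist arms 12273 [0.51482423 0.07209405 0.19569149] [0.68237745 0.13232762 0.24994969] [   0    0   42   58   82  337 5711 1381 3257 1021  113  123  148]
```

```bash
cat > fit2.py <<'E'
from h import *
import pickle
from scipy.optimize import least_squares
for n in ['scene','side','wrist']:
    st,s=pickle.load(open(n+'0.pkl','rb')); P=cloud(s,st).reshape(-1,3); P=P[np.isfinite(P).all(1)]
    k=(P[:,2]>.19)&(P[:,2]<.24)&(P[:,0]>.49)&(P[:,0]<.70)&(P[:,1]>.05)&(P[:,1]<.21)
    T=P[k]
    pc=np.array([.6629,.1080])
    def dist(p):
        yaw=p[0]; x=np.array([np.cos(yaw),np.sin(yaw)]); y=np.array([-x[1],x[0]])
        q=T[:,:2]-(pc+p[1]*y); u=q@x; v=q@y
        m=(u<-.04)&(u>-.16)
        return np.where(m,np.maximum(abs(abs(v)-.036)-.0055,0),0),u,v,m
    r=least_squares(lambda p:dist(p)[0],[-.24,0],loss='soft_l1',f_scale=.001)
    d,u,v,m=dist(r.x); print(n,np.degrees(r.x[0]),r.x[1],np.sqrt(np.mean(d[m]**2)),m.sum())
    # heights along arm
    for a in np.arange(-.165,0,.01):
        for sg in(1,-1):
            kk=(u>=a)&(u<a+.01)&(abs(v-sg*.036)<.005)
            if kk.sum()>3: print('  x=%.3f side %d n%d  z90 %.4f med %.4f  vmin %.4f vmax %.4f'%(a+.13,sg,kk.sum(),np.percentile(T[kk,2],90),np.median(T[kk,2]),v[(u>=a)&(u<a+.01)&(v*sg>0)].min(),v[(u>=a)&(u<a+.01)&(v*sg>0)].max()))
E
python3 fit2.py
```

```text
scene -13.716380349613106 0.0001364268035550765 0.0002458008229880618 121
  x=-0.035 side -1 n4  z90 0.2306 med 0.2302  vmin -0.0396 vmax -0.0339
  x=-0.025 side -1 n10  z90 0.2362 med 0.2324  vmin -0.0417 vmax -0.0309
  x=0.045 side 1 n19  z90 0.2160 med 0.2148  vmin 0.0304 vmax 0.0424
  x=0.055 side 1 n24  z90 0.2167 med 0.2145  vmin 0.0303 vmax 0.0415
  x=0.065 side 1 n20  z90 0.2172 med 0.2142  vmin 0.0301 vmax 0.0429
  x=0.075 side 1 n15  z90 0.2167 med 0.2157  vmin 0.0286 vmax 0.0421
  x=0.105 side -1 n27  z90 0.2166 med 0.2140  vmin -0.0417 vmax -0.0008
  x=0.125 side 1 n16  z90 0.2141 med 0.2119  vmin 0.0182 vmax 0.0533
side -14.204300686617474 0.000839700050432338 0.000302484670344286 911
  x=-0.035 side 1 n35  z90 0.2294 med 0.2152  vmin 0.0284 vmax 0.0415
  x=-0.035 side -1 n30  z90 0.2293 med 0.2163  vmin -0.0431 vmax -0.0306
  x=-0.025 side 1 n53  z90 0.2328 med 0.2232  vmin 0.0294 vmax 0.0424
  x=-0.025 side -1 n52  z90 0.2332 med 0.2209  vmin -0.0433 vmax -0.0296
  x=-0.015 side 1 n28  z90 0.2308 med 0.2140  vmin 0.0283 vmax 0.0415
  x=-0.015 side -1 n24  z90 0.2261 me
[... 2198 characters left out ...]
0.2338 med 0.2329  vmin -0.0420 vmax -0.0301
  x=0.035 side -1 n851  z90 0.2327 med 0.2216  vmin -0.0420 vmax -0.0300
  x=0.045 side -1 n394  z90 0.2167 med 0.2159  vmin -0.0415 vmax -0.0304
  x=0.055 side -1 n379  z90 0.2168 med 0.2159  vmin -0.0414 vmax -0.0304
  x=0.065 side -1 n382  z90 0.2169 med 0.2159  vmin -0.0414 vmax -0.0304
  x=0.075 side -1 n378  z90 0.2167 med 0.2158  vmin -0.0413 vmax -0.0304
  x=0.085 side -1 n381  z90 0.2167 med 0.2159  vmin -0.0413 vmax -0.0303
  x=0.095 side -1 n362  z90 0.2171 med 0.2160  vmin -0.0413 vmax -0.0001
  x=0.105 side -1 n368  z90 0.2178 med 0.2169  vmin -0.0413 vmax -0.0000
  x=0.115 side -1 n83  z90 0.2173 med 0.2162  vmin -0.0409 vmax -0.0001
```

Request:
send_rows([
  [[-1.2,-1.0,0],[0,0,0.037],-0.1],
  [[-2.3,-1.8,0],[0,0,0.037],-0.1],
  [[-2.3,-1.8,0],[0,0,0.037],-0.1],
  [[-2.3,-1.8,0],[0,0,0.037],-0.1],
  [[-2.3,-1.8,0],[0,0,0.037],-0.1],
  [[-2.3,-1.8,0],[0,0,0.037],-0.1],
  [[-2.3,-1.8,0],[0,0,0.037],-0.1],
  [[-2.0,-1.6,0],[0,0,0.037],-0.1],
  [[-1.2,-1.0,0],[0,0,0],-0.1],
  [[0,0,0],[0,0,0],-0.1],
])

```text
time: 0.98
ee_pos: [0.4554, -0.1455, 0.2237]
tcp_rot: [[-0.31, 0.951, -0.012], [0.951, 0.31, 0.002], [0.005, -0.011, -1.0]]
wrist_force: [-1.2, 1.0, -1.0]
grip_width: 0.447
```

```bash
cat > look.py <<'E'
import sys
from h import *
import pickle
st=arm.sense()
print('t',st['time'],'p',st['ee_pos'].round(4),'yaw',np.degrees(np.arctan2(st['tcp_rot'][1][1],st['tcp_rot'][0][1])).round(2),'z',np.array(st['tcp_rot'])[:,2].round(4),'F',st['wrist_force'].round(2),'M',st['moment'].round(3),'g',round(st['grip_width']*93,1))
for a in sys.argv[1:]:
    n,f=a.split(':'); 
    s=snapshot(n); save(s,f+'.png'); pickle.dump((st,s),open(f+'.pkl','wb'))
E
python3 look.py wrist:w1 scene:s1
```

```text
t 0.9833 p [ 0.4554 -0.1455  0.2237] yaw 18.09 z [-0.0118  0.0019 -0.9999] F [-1.22  0.99 -0.97] M [-0.013 -0.012 -0.07 ] g 41.6
```

View pics/w1.png

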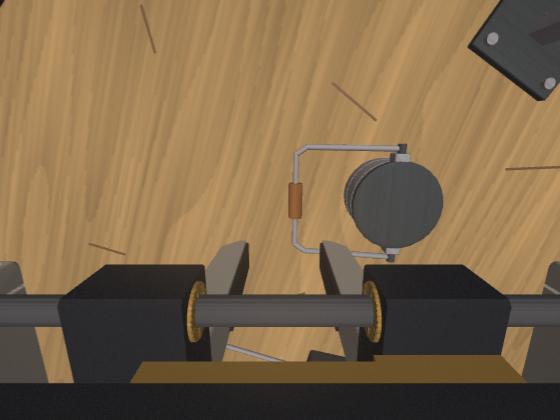

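View pics/s1.png

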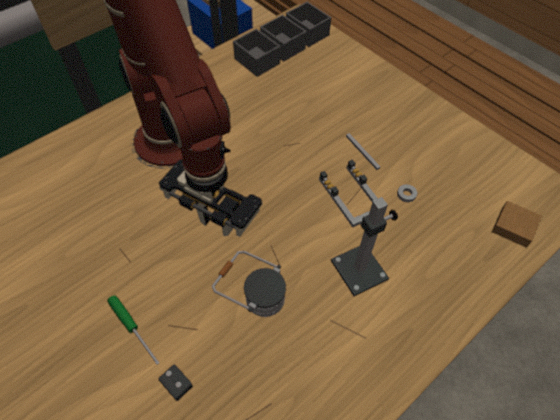

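Request:
send_rows([
  [[0,0,0],[0,0,0],-0.1],
  [[0,0,0],[0,0,0],-0.1],
  [[0,0,0],[0,0,0],-0.1],
])

```text
time: 1.33
ee_pos: [0.4623, -0.1394, 0.2239]
tcp_rot: [[-0.32, 0.948, -0.006], [0.948, 0.32, 0.005], [0.007, -0.004, -1.0]]
wrist_force: [-0.1, -0.5, 0.6]
grip_width: 0.45
```

```bash
python3 look.py
```

```text
t 1.3333 p [ 0.4623 -0.1394  0.2239] yaw 18.64 z [-0.0057  0.0052 -1.    ] F [-0.1  -0.48  0.64] M [0.033 0.001 0.003] g 41.8
```

Wrist: the whole bail is visible, sleeve at (295,201), lid centre at about (397,203). Scene: the hanger is unobstructed, post top at (379,205), tips at (325,180) and (352,165). I'll refit from settled pictures.

```bash
python3 look.py wrist:w2 side:d2
cat > fit3.py <<'E'
from h import *
import pickle,sys
from scipy.optimize import least_squares
for f in sys.argv[1:]:
    st,s=pickle.load(open(f+'.pkl','rb')); P=cloud(s,st).reshape(-1,3); P=P[np.isfinite(P).all(1)]
    k=(P[:,0]>.42)&(P[:,0]<.60)&(P[:,1]>-.22)&(P[:,1]<-.03)&(P[:,2]>.02)&(P[:,2]<.067)&(np.hypot(P[:,0]-.571,P[:,1]+.115)>.057)&(np.hypot(P[:,0]-.571,P[:,1]+.115)<.15)
    B=P[k]
    def g(p):
        c,s_=np.cos(p[2]),np.sin(p[2]); x=np.array([c,s_,0]);y=np.array([-s_,c,0])
        d=-x*np.cos(p[3])+np.array([0,0,1])*np.sin(p[3])
        o=np.array([p[0],p[1],.062])
        A=[o+60e-3*y,o+60e-3*y+.11*d,o-60e-3*y+.11*d,o-60e-3*y]
        ds=[]
        for a,b in zip(A[:-1],A[1:]):
            t=np.clip((B-a)@(b-a)/((b-a)@(b-a)),0,1)
            ds.append(np.linalg.norm(B-a-t[:,None]*(b-a),axis=1))
        return np.min(ds,0)-.003
    if len(B)>30:
        r=least_squares(g,[.571,-.115,.3,-.2],loss='soft_l1',f_scale=.001)
        p=r.x; mid=np.array([p[0],p[1],.062])+.11*np.array([-np.cos(p[2])*np.cos(p[3]),-np.sin(p[2])*np.cos(p[3]),np.sin(p[3])])
        print(f,'bail',p.round(4),'yaw',np.degrees(p[2]).round(2),'rms',np.sqrt(np.mean(g(p)**2)).round(5),len(B),'mid',mid.round(4))
    L=P[(np.hypot(P[:,0]-.571,P[:,1]+.115)<.053)&(P[:,2]>.066)&(P[:,2]<.075)]
    if len(L)>50:
        hull=cv2.convexHull(L[:,:2].astype(np.float32)).reshape(-1,2)
        r=least_squares(lambda p:np.hypot(hull[:,0]-p[0],hull[:,1]-p[1])-.048,[.571,-.115],loss='soft_l1',f_scale=.001); print(f,'lid',r.x.round(4),np.median(L[:,2]).round(4))
    # hanger: full model in xy: arms & post top
    T=P[(P[:,2]>.19)&(P[:,2]<.3)&(P[:,0]>.48)&(P[:,0]<.70)&(P[:,1]>.05)&(P[:,1]<.21)]
    if len(T)<300: continue
    A=T[(T[:,2]>.205)&(T[:,2]<.24)]; Q=T[T[:,2]>.282]
    def h(p):
        x=np.array([np.cos(p[2]),np.sin(p[2])]); y=np.array([-x[1],x[0]])
        q=A[:,:2]-p[:2]; u=q@x;v=q@y; m=(u>-.06)&(u<.09)&(abs(v)<.05)
        e1=np.where(m,np.maximum(abs(abs(v)-.036)-.0055,0)+np.maximum(-.033-u,0),0)
        q=Q[:,:2]-p[:2]; u=q@x-.125; v=q@y
        e2=np.maximum(np.maximum(abs(u),abs(v))-.011,0)
        return np.r_[e1,e2]
    r=least_squares(h,[.5418,.1387,-.247],loss='soft_l1',f_scale=.0005); p=r.x
    x=np.array([np.cos(p[2]),np.sin(p[2])]); y=np.array([-x[1],x[0]]); q=T[:,:2]-p[:2];u=q@x;v=q@y
    hs=(T[:,2]>.230)&(T[:,2]<.238)&(abs(u)<.045)&(abs(abs(v)-.036)<.006)
    print(f,'hanger',p.round(4),np.degrees(p[2]).round(2),len(A),len(Q))
    if hs.sum()>5:
        un=u[hs&(u<0)];up=u[hs&(u>0)]; print('  housing x neg',np.percentile(un,[2,98]).round(4) if len(un) else '','pos',np.percentile(up,[2,98]).round(4) if len(up) else '')
    qq=Q[:,:2]-p[:2]; print('  post u',np.percentile(qq@x,[2,98]).round(4),'v',np.percentile(qq@y,[2,98]).round(4),'tip u',u[(T[:,2]<.218)&(abs(abs(v)-.036)<.0065)].min().round(4))
E
python3 fit3.py w1 w2 s1 d2
```

```text
t 1.3333 p [ 0.4623 -0.1394  0.2239] yaw 18.64 z [-0.0057  0.0052 -1.    ] F [-0.1  -0.48  0.64] M [0.033 0.001 0.003] g 41.8
w1 bail [ 0.5719 -0.1144  0.3066 -0.1106] yaw 17.57 rms 0.00172 1790 mid [ 0.4676 -0.1474  0.0499]
w1 lid [ 0.5707 -0.1143] 0.0699
w2 bail [ 0.572  -0.1147  0.2862 -0.1105] yaw 16.4 rms 0.0017 1763 mid [ 0.4671 -0.1456  0.0499]
w2 lid [ 0.5709 -0.1147] 0.07
s1 bail [ 0.572  -0.1134  0.3094 -0.1234] yaw 17.73 rms 0.00196 423 mid [ 0.468  -0.1466  0.0485]
s1 lid [ 0.5702 -0.1145] 0.0692
s1 hanger [ 0.5414  0.1381 -0.2447] -14.02 1325 119
  housing x neg [-0.031  -0.0165] pos [0.0176 0.0314]
  post u [0.1142 0.1361] v [-0.0112  0.0109] tip u -0.0337
d2 bail [ 0.5708 -0.1145  0.2831 -0.1232] yaw 16.22 rms 0.00204 261 mid [ 0.466  -0.145   0.0485]
d2 lid [ 0.5697 -0.1145] 0.0694
d2 hanger [ 0.5416  0.1395 -0.248 ] -14.21 1443 69
  housing x neg [-0.0313 -0.0171] pos [0.0161 0.0328]
  post u [0.1142 0.1362] v [-0.0106  0.011 ] tip u -0.0331
```

Request:
send_rows([
  [[0.2,-0.3,-1.5],[0,0,-0.014],-0.1],
  [[0.2,-0.3,-3],[0,0,-0.014],-0.1],
  [[0.1,0,-3.0],[0,0,0],-0.1],
  [[0,0,-3],[0,0,0],-0.1],
  [[0,0,-1.5],[0,0,0],-0.1],
  [[0,0,0],[0,0,0],-0.1],
  [[0,0,0],[0,0,0],-0.1],
])

```text
time: 2.02
ee_pos: [0.4731, -0.1428, 0.101]
tcp_rot: [[-0.298, 0.954, 0.004], [0.954, 0.298, 0.004], [0.003, 0.005, -1.0]]
wrist_force: [0.2, 0.2, -0.6]
grip_width: 0.451
```

```bash
python3 look.py
```

```text
t 2.0167 p [ 0.4731 -0.1428  0.101 ] yaw 17.35 z [ 0.0039  0.0041 -1.    ] F [ 0.22  0.2  -0.61] M [-0.02  -0.041 -0.06 ] g 41.9
```

Request:
send_rows([
  [[-0.3,-0.2,-1.5],[0,0,-0.006],-0.1],
  [[-0.2,-0.1,-2],[0,0,0],-0.1],
  [[0,0,-1.3],[0,0,0],-0.1],
  [[0,0,-0.6],[0,0,0],-0.1],
  [[0,0,0],[0,0,0],-0.1],
  [[0,0,0],[0,0,0],-0.1],
])

```text
time: 2.52
ee_pos: [0.4755, -0.1461, 0.0518]
tcp_rot: [[-0.295, 0.955, 0.019], [0.956, 0.295, 0.001], [-0.005, 0.018, -1.0]]
wrist_force: [0.2, -0.1, -1.0]
grip_width: 0.449
```

```bash
python3 look.py wrist:w3
```

```text
t 2.5167 p [ 0.4755 -0.1461  0.0518] yaw 17.14 z [ 1.910e-02  8.000e-04 -9.998e-01] F [ 0.15 -0.15 -0.99] M [ 0.027 -0.018  0.024] g 41.8
```

View pics/w3.png

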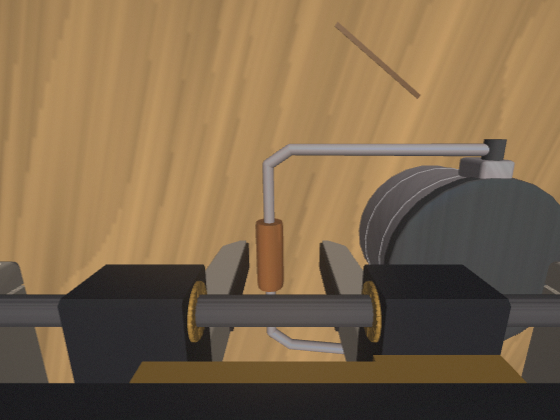

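The sleeve at (269,255) sits between the fingers (mid at about 284). The tool is 8 mm too far in +x and tilted 1.1°, so I correct both and go down.

Request:
send_rows([
  [[-0.4,0,-0.3],[0,0.01,0],-0.1],
  [[-0.4,0,-0.4],[0,0.01,0],-0.1],
  [[-0.2,0,-0.3],[0,0,0],-0.1],
  [[0,0,0],[0,0,0],-0.1],
  [[0,0,0],[0,0,0],-0.1],
])

```text
time: 2.98
ee_pos: [0.4667, -0.1466, 0.0441]
tcp_rot: [[-0.295, 0.956, 0.004], [0.956, 0.295, -0.001], [-0.002, 0.003, -1.0]]
wrist_force: [0.5, -0.2, 0.9]
grip_width: 0.448
```

```bash
python3 look.py
```

```text
t 2.9833 p [ 0.4667 -0.1466  0.0441] yaw 17.15 z [ 0.0035 -0.001  -1.    ] F [ 0.47 -0.19  0.87] M [ 0.041 -0.018 -0.018] g 41.7
```

Request:
send_rows([
  [[0.1,0,-0.4],[0,0,0],-0.1],
  [[0,0,0],[0,0,0],-0.5],
  [[0,0,0],[0,0,0],-0.8],
  [[0,0,0],[0,0,0],-1],
  [[0,0,0],[0,0,0],-1],
  [[0,0,0],[0,0,0],-1],
], squeeze=6)

```text
time: 3.48
ee_pos: [0.4674, -0.1467, 0.0396]
tcp_rot: [[-0.295, 0.956, 0.002], [0.956, 0.295, -0.001], [-0.002, 0.002, -1.0]]
wrist_force: [-0.6, -0.2, -0.0]
grip_width: 0.173
```

```bash
python3 look.py wrist:w4
```

```text
t 3.4833 p [ 0.4674 -0.1467  0.0396] yaw 17.14 z [ 2.4e-03 -9.0e-04 -1.0e+00] F [-0.57 -0.19 -0.  ] M [ 0.014  0.145 -0.05 ] g 16.1
```

View pics/w4.png

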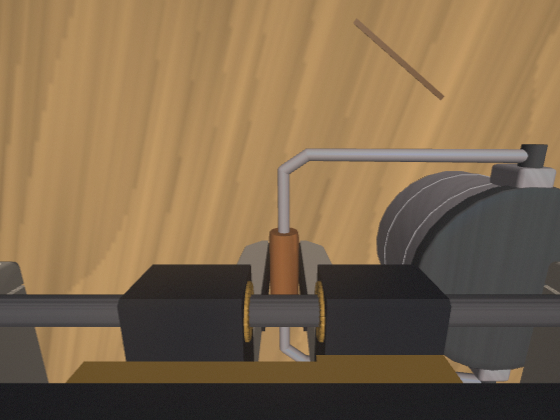

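```bash
cat > arc.py <<'E'
import sys
from h import *
st=arm.sense(); C=np.array([.571,-.1145,.062]); xh=np.array([np.cos(.297),np.sin(.297),0]); yh=np.array([-xh[1],xh[0],0])
p=st['ee_pos']+[0,0,.0092]; q=p-C
th=np.arctan2(q[2],-(q@xh)); print('t',st['time'],'th',th.round(3),'r',np.hypot(q[2],q@xh).round(4),'lat',(q@yh).round(4),'F',st['wrist_force'].round(2),'g',round(st['grip_width']*93,1),'z',np.array(st['tcp_rot'])[:,2].round(4),'yaw',np.degrees(np.arctan2(st['tcp_rot'][1][1],st['tcp_rot'][0][1])).round(2))
step=float(sys.argv[1]); n=int(sys.argv[2]); cur=p
for i in range(1,n+1):
    a=min(th+step*i,float(sys.argv[3]) if len(sys.argv)>3 else np.pi/2); w=C+.11*(-xh*np.cos(a)+np.array([0,0,np.sin(a)])); print(i,a.round(3),((w-cur)*100).round(2)); cur=w
E
python3 arc.py .08 8
```

```text
t 3.5333 th -0.121 r 0.1093 lat -0.0005 F [-1.05  0.1  -0.3 ] g 15.5 z [ 2.4e-03 -9.0e-04 -1.0e+00] yaw 17.14
1 -0.041 [-0.15  0.01  0.87]
2 0.039 [-0.   -0.    0.88]
3 0.119 [0.07 0.02 0.88]
4 0.199 [0.13 0.04 0.87]
5 0.279 [0.2  0.06 0.85]
6 0.359 [0.26 0.08 0.84]
7 0.439 [0.33 0.1  0.81]
8 0.519 [0.39 0.12 0.78]
```

Request:
send_rows([
  [[-0.03,0,0.5],[0,0,0],-1],
  [[0,0,0.9],[0,0,0],-1],
  [[0.05,0.01,0.9],[0,0,0],-1],
  [[0.1,0.03,0.5],[0,0,0],-1],
  [[0.05,0,0],[0,0,0],-1],
])

```text
time: 3.95
ee_pos: [0.4668, -0.1468, 0.0702]
tcp_rot: [[-0.294, 0.956, -0.002], [0.956, 0.294, -0.001], [-0.0, -0.002, -1.0]]
wrist_force: [-2.2, -0.7, -1.2]
grip_width: 0.168
```

```bash
python3 arc.py .08 8
```

```text
t 3.95 th 0.159 r 0.1105 lat -0.0004 F [-2.24 -0.7  -1.23] g 15.6 z [-0.0022 -0.0011 -1.    ] yaw 17.08
1 0.239 [0.2  0.11 0.85]
2 0.319 [0.23 0.07 0.85]
3 0.399 [0.3  0.09 0.82]
4 0.479 [0.36 0.11 0.8 ]
5 0.559 [0.42 0.13 0.76]
6 0.639 [0.47 0.15 0.73]
7 0.719 [0.53 0.16 0.68]
8 0.799 [0.58 0.18 0.64]
```

Request:
send_rows([
  [[0.15,0.06,0.8],[0,0,0],-1],
  [[0.22,0.07,0.85],[0,0,0],-1],
  [[0.3,0.09,0.85],[0,0,0],-1],
  [[0.36,0.11,0.8],[0,0,0],-1],
  [[0.42,0.13,0.75],[0,0,0],-1],
  [[0.3,0.08,0.3],[0,0,0],-1],
])

```text
time: 4.45
ee_pos: [0.484, -0.1413, 0.1187]
tcp_rot: [[-0.293, 0.956, -0.003], [0.956, 0.293, -0.001], [-0.001, -0.003, -1.0]]
wrist_force: [-3.6, -1.3, 1.3]
grip_width: 0.171
```

```bash
python3 arc.py .09 8
```

```text
t 4.45 th 0.626 r 0.1124 lat -0.0002 F [-3.56 -1.31  1.27] g 15.9 z [-0.0031 -0.0015 -1.    ] yaw 17.04
1 0.716 [0.77 0.25 0.64]
2 0.806 [0.65 0.2  0.72]
3 0.896 [0.71 0.22 0.65]
4 0.986 [0.76 0.23 0.58]
5 1.076 [0.81 0.25 0.51]
6 1.166 [0.85 0.26 0.43]
7 1.256 [0.89 0.27 0.35]
8 1.346 [0.91 0.28 0.26]
```

Request:
send_rows([
  [[0,0,0],[0,0,0],-1],
  [[0,0,0],[0,0,0],-1],
  [[0,0,0],[0,0,0],-1],
])

```text
time: 4.7
ee_pos: [0.4845, -0.1411, 0.1199]
tcp_rot: [[-0.294, 0.956, -0.001], [0.956, 0.294, -0.002], [-0.001, -0.002, -1.0]]
wrist_force: [-0.1, 0.2, 0.2]
grip_width: 0.173
```

```bash
python3 arc.py .09 8; python3 look.py scene:s5 side:d5
python3 - <<'E'
from h import *
import pickle
from scipy.optimize import least_squares
for f in ['s5','d5']:
    st,s=pickle.load(open(f+'.pkl','rb')); P=cloud(s,st).reshape(-1,3); P=P[np.isfinite(P).all(1)]
    L=P[(np.hypot(P[:,0]-.571,P[:,1]+.115)<.055)&(P[:,2]>.066)&(P[:,2]<.075)]
    hull=cv2.convexHull(L[:,:2].astype(np.float32)).reshape(-1,2)
    r=least_squares(lambda p:np.hypot(hull[:,0]-p[0],hull[:,1]-p[1])-.048,[.571,-.115],loss='soft_l1',f_scale=.001); 
    A=np.c_[L[:,:2]-r.x,np.ones(len(L))]; print(f,'lid',r.x.round(4),np.median(L[:,2]).round(4),len(L),'slope',np.linalg.lstsq(A,L[:,2],rcond=None)[0].round(4))
E
```

```text
t 4.7 th 0.638 r 0.1126 lat -0.0001 F [-0.07  0.25  0.16] g 16.1 z [-0.0013 -0.0019 -1.    ] yaw 17.07
1 0.728 [0.8  0.25 0.61]
2 0.818 [0.66 0.2  0.71]
3 0.908 [0.72 0.22 0.64]
4 0.998 [0.77 0.24 0.57]
5 1.088 [0.82 0.25 0.5 ]
6 1.178 [0.86 0.26 0.42]
7 1.268 [0.89 0.27 0.34]
8 1.358 [0.92 0.28 0.25]
t 4.7 p [ 0.4845 -0.1411  0.1199] yaw 17.07 z [-0.0013 -0.0019 -1.    ] F [-0.07  0.25  0.16] M [-0.071  0.289  0.029] g 16.1
s5 lid [ 0.5701 -0.1143] 0.0692 1269 slope [ 0.0001 -0.0002  0.0694]
d5 lid [ 0.5699 -0.1146] 0.0695 497 slope [-0.0042 -0.0059  0.0695]
```

View pics/s5.png

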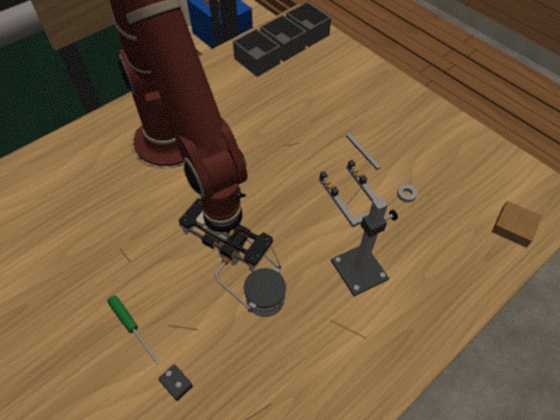

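View pics/d5.png

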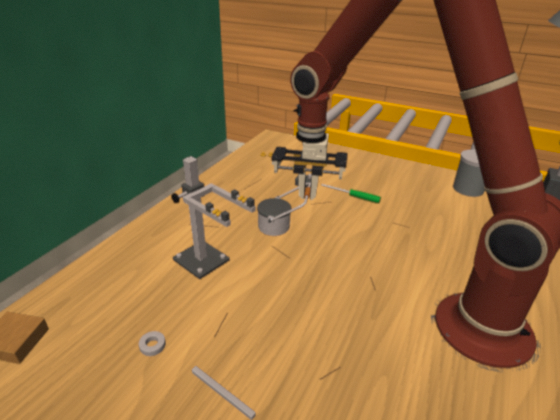

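Scene and side: the gripper holds the bail at about 36° and the pot hasn't moved (lid still at (.570,-.1145), level). Force at rest is about 0, so the bar has slipped about 4 mm along the pads. I update the offset and carry on with a softer grip.

```bash
sed -i 's/\.0092/.0055/' arc.py; python3 arc.py .085 11
```

```text
t 4.8 th 0.609 r 0.1105 lat -0.0001 F [-0.34 -0.39 -0.45] g 15.9 z [-0.0017 -0.0018 -1.    ] yaw 17.07
1 0.694 [0.58 0.19 0.72]
2 0.779 [0.6  0.18 0.69]
3 0.864 [0.65 0.2  0.64]
4 0.949 [0.7  0.22 0.58]
5 1.034 [0.75 0.23 0.51]
6 1.119 [0.79 0.24 0.44]
7 1.204 [0.82 0.25 0.37]
8 1.289 [0.85 0.26 0.3 ]
9 1.374 [0.87 0.27 0.22]
10 1.459 [0.88 0.27 0.14]
11 1.544 [0.89 0.27 0.06]
```

Request:
send_rows([
  [[0.35,0.1,0.4],[0,0,0],-1],
  [[0.58,0.18,0.68],[0,0,0],-1],
  [[0.64,0.2,0.64],[0,0,0],-1],
  [[0.7,0.22,0.58],[0,0,0],-1],
  [[0.5,0.15,0.35],[0,0,0],-1],
  [[0.1,0,0.0],[0,0,0],-1],
], squeeze=4)

```text
time: 5.3
ee_pos: [0.5101, -0.1332, 0.1465]
tcp_rot: [[-0.291, 0.956, -0.013], [0.957, 0.291, -0.001], [0.002, -0.013, -1.0]]
wrist_force: [-4.0, -0.1, 3.9]
grip_width: 0.171
```

```bash
python3 arc.py .085 8
```

```text
t 5.3 th 0.955 r 0.1103 lat -0.0 F [-4.04 -0.05  3.89] g 15.9 z [-0.0132 -0.0015 -0.9999] yaw 16.95
1 1.04 [0.77 0.24 0.48]
2 1.125 [0.79 0.24 0.44]
3 1.21 [0.82 0.25 0.37]
4 1.295 [0.85 0.26 0.29]
5 1.38 [0.87 0.27 0.22]
6 1.465 [0.88 0.27 0.14]
7 1.55 [0.89 0.27 0.06]Traceback (most recent call last):
  File "arc.py", line 8, in <module>
    a=min(th+step*i,float(sys.argv[3]) if len(sys.argv)>3 else np.pi/2); w=C+.11*(-xh*np.cos(a)+np.array([0,0,np.sin(a)])); print(i,a.round(3),((w-cur)*100).round(2)); cur=w
                                                                                                                                    ^^^^^^^
AttributeError: 'float' object has no attribute 'round'
```

Request:
send_rows([
  [[0.4,0.1,0.3],[0,-0.007,0],-1],
  [[0.7,0.22,0.4],[0,-0.006,0],-1],
  [[0.75,0.24,0.36],[0,0,0],-1],
  [[0.75,0.24,0.28],[0,0,0],-1],
  [[0.5,0.15,0.1],[0,0,0],-1],
  [[0.1,0,0.0],[0,0,0],-1],
  [[0,0,0.0],[0,0,0],-1],
])

```text
time: 5.88
ee_pos: [0.5486, -0.1211, 0.164]
tcp_rot: [[-0.293, 0.956, 0.008], [0.956, 0.293, -0.0], [-0.003, 0.007, -1.0]]
wrist_force: [-1.8, -0.8, 2.3]
grip_width: 0.17
```

```bash
sed -i 's/a=min(/a=np.float64(min(/; s/np.pi\/2);/np.pi\/2));/' arc.py; python3 arc.py .07 5
```

```text
t 5.8833 th 1.357 r 0.1101 lat 0.0002 F [-1.76 -0.82  2.34] g 15.8 z [ 7.9e-03 -3.0e-04 -1.0e+00] yaw 17.04
1 1.427 [0.73 0.2  0.13]
2 1.497 [0.73 0.22 0.08]
3 1.567 [0.74 0.23 0.03]
4 1.571 [0.04 0.01 0.  ]
5 1.571 [0. 0. 0.]
```

Request:
send_rows([
  [[0.6,0.18,0.1],[0,0.004,0],-1],
  [[0.7,0.22,0.08],[0,0.004,0],-1],
  [[0.4,0.12,0.02],[0,0,0],-1],
  [[0.1,0.03,0.0],[0,0,0],-1],
  [[0,0,0.0],[0,0,0],-1],
  [[0,0,0.0],[0,0,0],-1],
])

```text
time: 6.38
ee_pos: [0.5719, -0.1139, 0.1665]
tcp_rot: [[-0.294, 0.956, 0.005], [0.956, 0.294, 0.0], [-0.001, 0.005, -1.0]]
wrist_force: [-0.7, 1.2, 3.5]
grip_width: 0.168
```

```bash
python3 arc.py .07 1
```

```text
t 6.3833 th 1.58 r 0.11 lat 0.0003 F [-0.7   1.24  3.5 ] g 15.6 z [ 5.e-03  4.e-04 -1.e+00] yaw 17.09
1 1.571 [-0.09 -0.06 -0.  ]
```

Request:
send_rows([
  [[0,0,0.0],[0,0,0],-1],
  [[0,0,0.0],[0,0,0],-1],
  [[0,0,0.0],[0,0,0],-1],
], squeeze=40)

```text
time: 6.63
ee_pos: [0.572, -0.1139, 0.1665]
tcp_rot: [[-0.294, 0.956, 0.006], [0.956, 0.294, 0.001], [-0.001, 0.006, -1.0]]
wrist_force: [0.4, 0.9, 3.3]
grip_width: 0.159
```

```bash
python3 look.py side:d6 scene:s6 wrist:w6
python3 - <<'E'
import cv2,numpy as np
a=cv2.imread('pics/d6.png')[130:260,200:400]; b=cv2.imread('pics/s6.png')[180:330,180:400]
cv2.imwrite('pics/c6.png',np.vstack([cv2.resize(a,(440,286)),cv2.resize(b,(440,300))]))
E
```

```text
t 6.6333 p [ 0.572  -0.1139  0.1665] yaw 17.08 z [ 5.7e-03  6.0e-04 -1.0e+00] F [0.36 0.9  3.27] M [ 0.094 -0.006  0.026] g 14.8
```

View pics/c6.png

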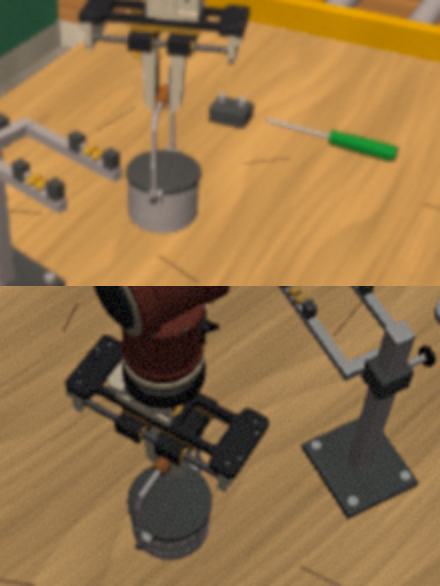

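View pics/w6.png

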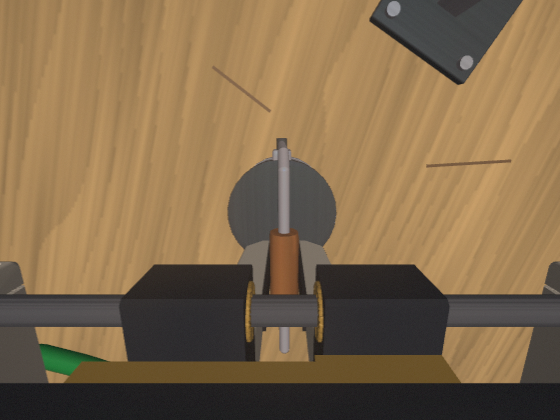

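Side and scene: the bail is upright in the gripper and the pot is standing. Wrist: the bar is aligned with the sleeve between the pads, with the lid centred beneath at (282,210). Now I lift straight up, gently.

Request:
send_rows([
  [[0,0,0.2],[0,0,0],-1],
  [[0,0,0.4],[0,0,0],-1],
  [[0,0,0.6],[0,0,0],-1],
  [[0,0,0.8],[0,0,0],-1],
  [[0,0,0.8],[0,0,0],-1],
  [[0,0,0.6],[0,0,0],-1],
  [[0,0,0.4],[0,0,0],-1],
  [[0,0,0.2],[0,0,0],-1],
])

```text
time: 7.45
ee_pos: [0.5647, -0.1143, 0.2032]
tcp_rot: [[-0.293, 0.956, -0.013], [0.956, 0.293, 0.002], [0.006, -0.012, -1.0]]
wrist_force: [-0.2, -0.3, -4.6]
grip_width: 0.159
```

```bash
python3 look.py scene:s7 side:d7;  python3 - <<'E'
import cv2,numpy as np
a=cv2.imread('pics/d7.png')[130:260,200:400]; b=cv2.imread('pics/s7.png')[180:330,180:400]
cv2.imwrite('pics/c7.png',np.vstack([cv2.resize(a,(440,286)),cv2.resize(b,(440,300))]))
E
```

```text
t 7.45 p [ 0.5647 -0.1143  0.2032] yaw 17.02 z [-0.0134  0.002  -0.9999] F [-0.16 -0.31 -4.61] M [-0.027 -0.061 -0.015] g 14.8
```

View pics/c7.png

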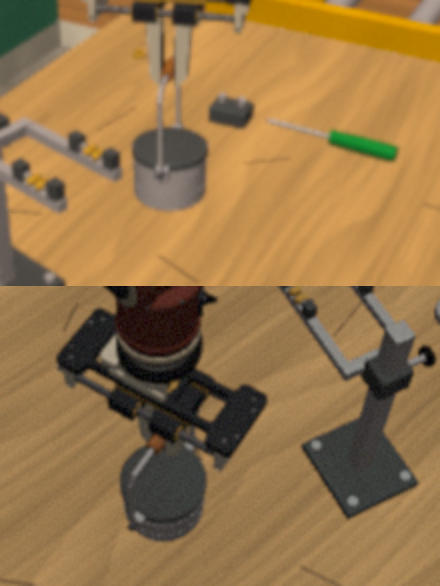

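The pot is clear of the bench and hanging level; the weight reads about 4.6 N. Next I go round in front of the fork.

Request:
send_rows([
  [[-0.1,0.2,0.3],[0,-0.005,-0.01],-1],
  [[-0.3,0.4,0.6],[0,-0.004,-0.02],-1],
  [[-0.5,0.6,0.7],[0,-0.004,-0.03],-1],
  [[-0.7,0.8,0.7],[0,0,-0.03],-1],
  [[-0.9,0.9,0.7],[0,0,-0.03],-1],
  [[-1.0,1.0,0.6],[0,0,-0.03],-1],
  [[-1.0,1.0,0.4],[0,0,-0.03],-1],
  [[-1.0,1.0,0.2],[0,0,-0.03],-1],
  [[-1.0,1.0,0.1],[0,0,-0.03],-1],
  [[-1.0,1.0,0],[0,0,-0.03],-1],
])

```text
time: 8.38
ee_pos: [0.4848, -0.0317, 0.2495]
tcp_rot: [[-0.002, 1.0, 0.003], [1.0, 0.002, 0.003], [0.003, 0.003, -1.0]]
wrist_force: [0.0, -0.1, -4.4]
grip_width: 0.161
```

```bash
python3 look.py
```

```text
t 8.3833 p [ 0.4848 -0.0317  0.2495] yaw 0.12 z [ 0.0029  0.0035 -1.    ] F [ 0.04 -0.14 -4.36] M [ 0.037  0.079 -0.04 ] g 14.9
```

Request:
send_rows([
  [[-0.8,1.1,0.1],[0,0,-0.03],-1],
  [[-0.6,1.2,0.1],[0,0,-0.03],-1],
  [[-0.3,1.3,0.1],[0,0,-0.03],-1],
  [[-0.1,1.4,0.1],[0,0,-0.03],-1],
  [[0,1.4,0.1],[0,0,-0.03],-1],
  [[0,1.4,0.1],[0,0,-0.03],-1],
  [[0,1.4,0],[0,0,-0.03],-1],
  [[0,1.4,0],[0,0,-0.02],-1],
  [[0,1.4,0],[0,0,-0.01],-1],
  [[0,1.2,0],[0,0,0],-1],
])

```text
time: 9.22
ee_pos: [0.4562, 0.1101, 0.2606]
tcp_rot: [[0.256, 0.967, 0.004], [0.967, -0.256, 0.007], [0.007, 0.002, -1.0]]
wrist_force: [0.6, -0.2, -4.0]
grip_width: 0.16
```

```bash
python3 look.py
```

```text
t 9.2167 p [0.4562 0.1101 0.2606] yaw -14.82 z [ 0.0042  0.0066 -1.    ] F [ 0.57 -0.23 -4.01] M [ 0.036 -0.002  0.046] g 14.9
```

Request:
send_rows([
  [[0,1.1,0],[-0.003,0.002,0.004],-1],
  [[0.0,0.9,-0.1],[-0.003,0.002,0.004],-1],
  [[0.1,0.7,-0.1],[0,0,0.004],-1],
  [[0.1,0.5,-0.1],[0,0,0],-1],
  [[0.1,0.3,-0.1],[0,0,0],-1],
  [[0,0.1,0],[0,0,0],-1],
  [[0,0,0],[0,0,0],-1],
  [[0,0,0],[0,0,0],-1],
])

```text
time: 9.88
ee_pos: [0.4566, 0.152, 0.2575]
tcp_rot: [[0.241, 0.97, 0.0], [0.97, -0.241, 0.003], [0.003, -0.001, -1.0]]
wrist_force: [-0.4, -0.0, -4.6]
grip_width: 0.162
```

```bash
python3 look.py scene:s8 side:d8 wrist:w8
```

```text
t 9.8833 p [0.4566 0.152  0.2575] yaw -13.96 z [ 0.      0.0028 -1.    ] F [-0.39 -0.   -4.64] M [-0.034 -0.056 -0.011] g 15.1
```

View pics/d8.png

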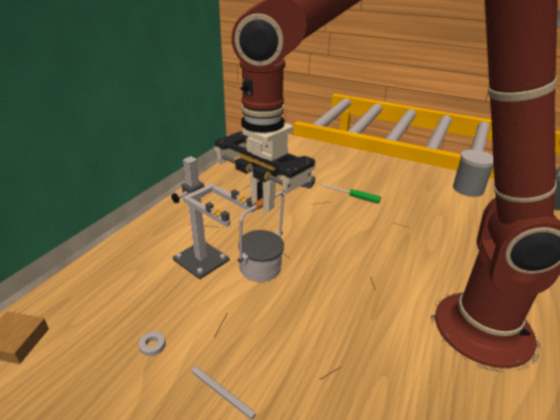

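View pics/w8.png

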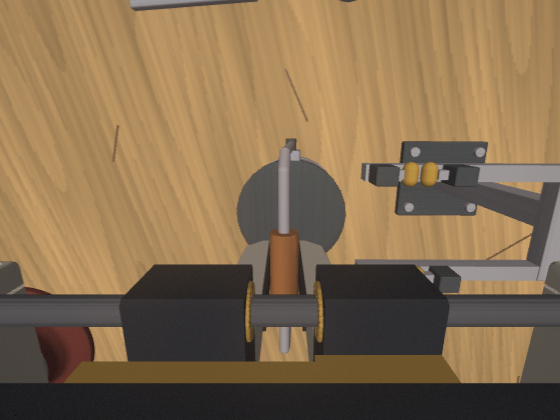

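View pics/s8.png

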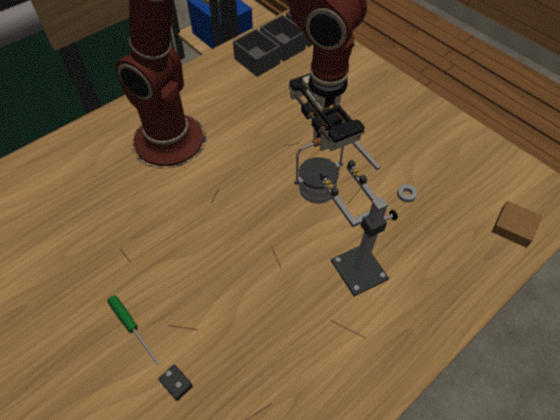

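Side, wrist and scene: the pot hangs upright in front of the fork tips, and the fork lies parallel to the tool (rollers at (420,174)). I refit the hanger from this wrist view, in the same camera frame as the bar.

```bash
sed -i 's/if len(T)<300/if len(T)<200/; s/(\[.5418,.1387,-.247\]/([.5418,.1387,-.247]/' fit3.py
cat > fit4.py <<'E'
from h import *
import pickle,sys
from scipy.optimize import least_squares
f=sys.argv[1]
st,s=pickle.load(open(f+'.pkl','rb')); W=cloud(s,st); P=W.reshape(-1,3)
P=P[np.isfinite(P).all(1)]
T=P[(P[:,2]>.19)&(P[:,2]<.25)&(P[:,0]>.495)&(P[:,0]<.68)&(P[:,1]>.06)&(P[:,1]<.21)]
print(len(T))
def fr(p):
    x=np.array([np.cos(p[2]),np.sin(p[2])]); y=np.array([-x[1],x[0]]); q=T[:,:2]-p[:2]; return q@x,q@y
p0=[.5415,.1385,-.247]
def h(p):
    u,v=fr(p); m=(u>-.05)&(u<.09)&(abs(v)<.05)
    return np.where(m,np.maximum(abs(abs(v)-.036)-.0055,0)+np.maximum(-.033-u,0),0)
r=least_squares(h,p0,loss='soft_l1',f_scale=.0005); p=r.x; print('raw fit',p.round(4),np.degrees(p[2]))
for k in range(1):
    u,v=fr(p)
    for sg in (1,-1):
        hs=(T[:,2]>.230)&(T[:,2]<.238)&(abs(u)<.045)&(abs(v-sg*.036)<.006)
        un=u[hs&(u<0)];up=u[hs&(u>0)]; print(sg,'housing neg',np.percentile(un,[2,98]).round(4) if len(un)>5 else '','pos',np.percentile(up,[2,98]).round(4) if len(up)>5 else '', 'z',np.median(T[hs,2]) if hs.sum() else '')
        a=(abs(v-sg*.036)<.007)&(u>.045)&(u<.085); 
        if a.sum(): print('   arm v',np.percentile(v[a],[2,98]).round(4),'z90',np.percentile(T[a,2],90).round(4))
        rl=(abs(v-sg*.036)<.004)&(abs(u)<.014)
        if rl.sum()>5:
            print('   rollers u',np.percentile(u[rl&(T[:,2]>.224)],[2,50,98]).round(4),'z95',np.percentile(T[rl,2],95).round(4))
# bar (wire) : points near the tool plane above z .24
R=np.array(st['tcp_rot']); q=(P-st['ee_pos'])@R  # tool coords
b=(abs(q[:,1])<.02)&(q[:,2]<.012)&(q[:,2]>-.03)&(q[:,0]>.022)&(q[:,0]<.055)
B=q[b]; print('bar wire in tool: n',len(B),'y',np.percentile(B[:,1],[5,50,95]).round(4),'z',np.percentile(B[:,2],[5,50,95]).round(4))
b=(abs(q[:,1])<.02)&(q[:,2]>-.03)&(q[:,2]<.2)&(q[:,0]>.05)&(q[:,0]<.075); B=q[b]; print('side arm tool x',np.percentile(B[:,0],[5,50,95]).round(4),len(B))
L=P[(abs(q[:,2]-.102)<.012)&(np.hypot(q[:,0],q[:,1])<.05)]
A=np.c_[L[:,:2]-L[:,:2].mean(0),np.ones(len(L))]; print('lid slope,z',np.linalg.lstsq(A,L[:,2],rcond=None)[0].round(4),len(L))
E
python3 fit4.py w8
```

```text
9421
raw fit [ 1.1345 -0.009  -0.2524] -14.461802914355367
1 housing neg  pos  z 
-1 housing neg  pos  z 
bar wire in tool: n 778 y [-0.0019  0.0009  0.0037] z [-0.0091 -0.0079 -0.0057]
side arm tool x [0.0507 0.0568 0.0632] 504
lid slope,z [ 0.0639 -0.0221  0.1611] 6114
```

```bash
sed -i "s/r=least_squares(h,p0,/r=least_squares(h,p0,bounds=([.53,.13,-.3],[.553,.147,-.2]),/" fit4.py; python3 fit4.py w8; python3 look.py wrist:w8b >/dev/null; python3 fit4.py w8b | tail -1
```

```text
9421
raw fit [ 0.5428  0.1394 -0.2486] -14.241108006891983
1 housing neg [-0.0306 -0.0171] pos [0.0172 0.0307] z 0.23270737732264246
   arm v [0.0305 0.0412] z90 0.2165
   rollers u [-0.0131  0.0001  0.0129] z95 0.2267
-1 housing neg  pos [0.0174 0.0308] z 0.23257574816244145
   arm v [-0.0419 -0.0305] z90 0.2164
   rollers u [0.0115 0.0131 0.0138] z95 0.2249
bar wire in tool: n 778 y [-0.0019  0.0009  0.0037] z [-0.0091 -0.0079 -0.0057]
side arm tool x [0.0507 0.0568 0.0632] 504
lid slope,z [ 0.0639 -0.0221  0.1611] 6114
lid slope,z [ 0.0589 -0.0196  0.1612] 6169
```

Request:
send_rows([
  [[0.1,0.4,0],[-0.002,0,-0.002],-1],
  [[0.2,0.5,-0.1],[-0.001,0,-0.003],-1],
  [[0.5,0.1,-0.1],[0,0,0],-1],
  [[0.7,-0.15,0],[0,0,0],-1],
  [[0.9,-0.22,0],[0,0,0],-1],
  [[0.9,-0.22,0],[0,0,0],-1],
  [[0.9,-0.22,0],[0,0,0],-1],
  [[0.7,-0.17,0],[0,0,0],-1],
  [[0.4,-0.1,0],[0,0,0],-1],
  [[0.1,0,0],[0,0,0],-1],
])

```text
time: 10.92
ee_pos: [0.5181, 0.1496, 0.2549]
tcp_rot: [[0.249, 0.968, 0.002], [0.968, -0.249, -0.001], [-0.001, 0.002, -1.0]]
wrist_force: [0.9, -0.3, -5.3]
grip_width: 0.159
```

```bash
cat > rel.py <<'E'
from h import *
st=arm.sense(); y=np.radians(-14.24); x=np.array([np.cos(y),np.sin(y)]); n=np.array([-x[1],x[0]])
q=st['ee_pos'][:2]-[.542,.1396]; u,v=q@x,q@n
print('t',round(st['time'],2),'u %.4f v %.4f z %.4f'%(u,v,st['ee_pos'][2]),'yaw',np.degrees(np.arctan2(st['tcp_rot'][1][1],st['tcp_rot'][0][1])).round(2),'tz',np.array(st['tcp_rot'])[:,2].round(4),'F',st['wrist_force'].round(2),'Fh',(st['wrist_force'][:2]@x).round(2),(st['wrist_force'][:2]@n).round(2),'M',st['moment'].round(3),'g',round(st['grip_width']*93,1))
print('to go cm',(-q*100).round(2))
E
python3 rel.py
```

```text
t 10.92 u -0.0256 v 0.0038 z 0.2549 yaw -14.44 tz [ 0.0018 -0.0012 -1.    ] F [ 0.87 -0.29 -5.26] Fh 0.92 -0.07 M [-0.013 -0.13  -0.032] g 14.8
to go cm [ 2.39 -1.  ]
```

Request:
send_rows([
  [[0.5,-0.25,0.05],[0,0,0.002],-1],
  [[0.7,-0.3,0.05],[0,0,0.002],-1],
  [[0.6,-0.25,0],[0,0,0],-1],
  [[0.3,-0.12,0],[0,0,0],-1],
  [[0.1,0,0],[0,0,0],-1],
  [[0,0,0],[0,0,0],-1],
  [[0,0,0],[0,0,0],-1],
])

```text
time: 11.5
ee_pos: [0.5416, 0.1389, 0.2553]
tcp_rot: [[0.246, 0.969, -0.002], [0.969, -0.246, -0.002], [-0.002, -0.001, -1.0]]
wrist_force: [-0.2, -0.6, -5.2]
grip_width: 0.16
```

```bash
python3 rel.py; python3 look.py wrist:w9 side:d9; python3 fit4.py w9
```

```text
t 11.5 u -0.0002 v -0.0008 z 0.2553 yaw -14.22 tz [-0.0015 -0.0015 -1.    ] F [-0.16 -0.55 -5.17] Fh -0.02 -0.58 M [ 0.001 -0.099 -0.02 ] g 14.8
to go cm [0.04 0.07]
t 11.5 p [0.5416 0.1389 0.2553] yaw -14.22 z [-0.0015 -0.0015 -1.    ] F [-0.16 -0.55 -5.17] M [ 0.001 -0.099 -0.02 ] g 14.8
10938
raw fit [ 0.5423  0.1391 -0.2477] -14.190055384272403
1 housing neg [-0.0295 -0.0159] pos [0.0181 0.0317] z 0.23288410892563605
   arm v [0.0306 0.0414] z90 0.2167
   rollers u [-0.0136  0.0042  0.0136] z95 0.227
-1 housing neg  pos  z 
   rollers u [-0.0099  0.0101  0.0101] z95 0.2263
bar wire in tool: n 769 y [-0.0019  0.0007  0.0036] z [-0.0091 -0.008  -0.0058]
side arm tool x [0.0506 0.0572 0.0632] 584
lid slope,z [ 0.1297 -0.04    0.1592] 3896
```

View pics/w9.png

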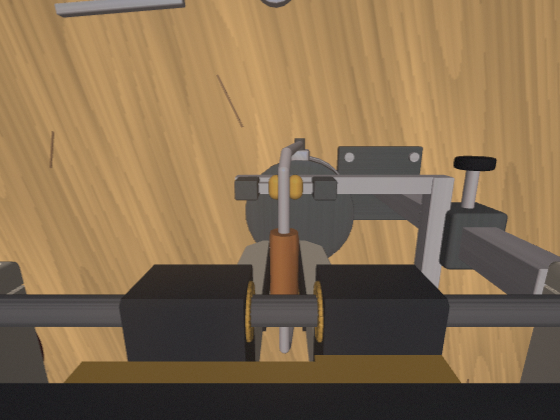

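View pics/d9.png

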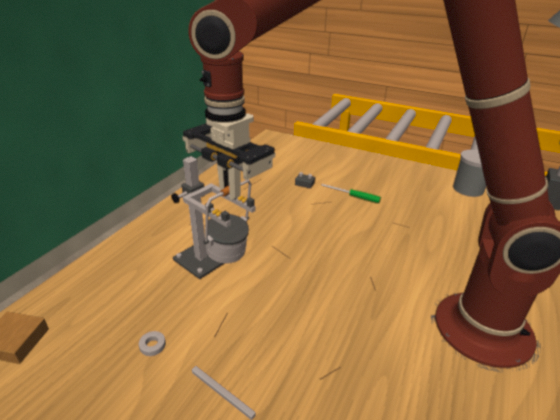

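The bar is over the roller gap (rollers at (275–295,186), wire at u≈284), but the pot is still swinging, with a lid slope of 0.13. I wait for it to damp while trimming the position.

Request:
send_rows([
  [[0.07,0.02,0],[0,0,0],-1],
  [[0,0,0],[0,0,0],-1],
  [[0,0,0],[0,0,0],-1],
  [[0,0,0],[0,0,0],-1],
  [[0,0,0],[0,0,0],-1],
  [[0,0,0],[0,0,0],-1],
])

```text
time: 12.1
ee_pos: [0.5407, 0.1403, 0.2556]
tcp_rot: [[0.244, 0.97, -0.003], [0.97, -0.244, -0.001], [-0.002, -0.003, -1.0]]
wrist_force: [-1.3, 0.4, -5.1]
grip_width: 0.159
```

```bash
python3 rel.py; python3 look.py wrist:w10; python3 fit4.py w10
```

```text
t 12.1 u -0.0015 v 0.0003 z 0.2556 yaw -14.1 tz [-3.4e-03 -8.0e-04 -1.0e+00] F [-1.34  0.41 -5.15] Fh -1.4 0.07 M [-0.001  0.102 -0.002] g 14.8
to go cm [ 0.13 -0.07]
t 12.1 p [0.5407 0.1403 0.2556] yaw -14.1 z [-3.4e-03 -8.0e-04 -1.0e+00] F [-1.34  0.41 -5.15] M [-0.001  0.102 -0.002] g 14.8
10968
raw fit [ 0.5424  0.1391 -0.2482] -14.222687955656642
1 housing neg [-0.0294 -0.016 ] pos [0.0182 0.0317] z 0.23290421347194282
   arm v [0.0305 0.0414] z90 0.2167
   rollers u [-0.0133  0.0046  0.0134] z95 0.227
-1 housing neg  pos  z 
   rollers u [-0.0112 -0.0012  0.0089] z95 0.2269
bar wire in tool: n 752 y [-0.0019  0.0006  0.0032] z [-0.0092 -0.008  -0.0061]
side arm tool x [0.0508 0.0568 0.0632] 523
lid slope,z [-0.0662  0.0041  0.1593] 4386
```

Request:
send_rows([
  [[0,0,0],[0,0,0],-1],
  [[0,0,0],[0,0,0],-1],
  [[0,0,0],[0,0,0],-1],
])

```text
time: 12.4
ee_pos: [0.5417, 0.14, 0.2559]
tcp_rot: [[0.244, 0.97, -0.001], [0.97, -0.244, -0.001], [-0.001, -0.001, -1.0]]
wrist_force: [0.7, 0.0, -5.1]
grip_width: 0.16
```

```bash
python3 rel.py; python3 look.py wrist:w11; python3 fit4.py w11
```

```text
t 12.4 u -0.0004 v 0.0003 z 0.2559 yaw -14.11 tz [-9.0e-04 -1.1e-03 -1.0e+00] F [ 0.74  0.02 -5.08] Fh 0.72 0.2 M [-0.057 -0.176  0.032] g 14.9
to go cm [ 0.03 -0.04]
t 12.4 p [0.5417 0.14   0.2559] yaw -14.11 z [-9.0e-04 -1.1e-03 -1.0e+00] F [ 0.74  0.02 -5.08] M [-0.057 -0.176  0.032] g 14.9
10966
raw fit [ 0.5423  0.1391 -0.2493] -14.283949245068182
1 housing neg [-0.0294 -0.0162] pos [0.0183 0.0315] z 0.23281336707892214
   arm v [0.0305 0.0415] z90 0.2167
   rollers u [-0.0135  0.0042  0.0134] z95 0.227
-1 housing neg  pos  z 
   rollers u [-0.008   0.0101  0.0101] z95 0.2257
bar wire in tool: n 769 y [-0.0019  0.0007  0.0037] z [-0.0093 -0.008  -0.0056]
side arm tool x [0.0506 0.0572 0.0632] 585
lid slope,z [ 0.1293 -0.0403  0.1598] 3824
```

The pot still swings about ±6°. I have plenty of time, so I let it damp.

Request:
send_rows([
  [[0,0,0],[0,0,0],-1],
  [[0,0,0],[0,0,0],-1],
  [[0,0,0],[0,0,0],-1],
  [[0,0,0],[0,0,0],-1],
  [[0,0,0],[0,0,0],-1],
  [[0,0,0],[0,0,0],-1],
  [[0,0,0],[0,0,0],-1],
  [[0,0,0],[0,0,0],-1],
  [[0,0,0],[0,0,0],-1],
  [[0,0,0],[0,0,0],-1],
])

```text
time: 13.28
ee_pos: [0.5417, 0.1399, 0.2559]
tcp_rot: [[0.244, 0.97, -0.001], [0.97, -0.244, -0.001], [-0.001, -0.001, -1.0]]
wrist_force: [-0.5, 0.6, -4.3]
grip_width: 0.164
```

Request:
send_rows([
  [[0,0,0],[0,0,0],-1],
  [[0,0,0],[0,0,0],-1],
  [[0,0,0],[0,0,0],-1],
  [[0,0,0],[0,0,0],-1],
  [[0,0,0],[0,0,0],-1],
  [[0,0,0],[0,0,0],-1],
  [[0,0,0],[0,0,0],-1],
  [[0,0,0],[0,0,0],-1],
  [[0,0,0],[0,0,0],-1],
  [[0,0,0],[0,0,0],-1],
])

```text
time: 14.12
ee_pos: [0.5416, 0.1399, 0.2558]
tcp_rot: [[0.244, 0.97, -0.001], [0.97, -0.244, -0.001], [-0.001, -0.001, -1.0]]
wrist_force: [-1.1, 0.1, -4.6]
grip_width: 0.158
```

```bash
python3 rel.py; for i in 1 2 3 4 5 6 7 8; do python3 look.py wrist:wt >/dev/null; python3 fit4.py wt | tail -1; done; python3 rel.py
```

```text
t 14.12 u -0.0005 v 0.0002 z 0.2558 yaw -14.13 tz [-0.0013 -0.0011 -1.    ] F [-1.08  0.1  -4.56] Fh -1.07 -0.17 M [-0.028  0.021  0.033] g 14.7
to go cm [ 0.04 -0.03]
lid slope,z [-0.0158 -0.0095  0.1591] 4547
lid slope,z [-0.0501 -0.0004  0.1593] 4455
lid slope,z [-0.0715  0.0063  0.1595] 4332
lid slope,z [-0.0818  0.0096  0.1596] 4281
lid slope,z [-0.0778  0.0074  0.1595] 4310
lid slope,z [-0.0604  0.0034  0.1594] 4398
lid slope,z [-0.0309 -0.0065  0.1592] 4542
lid slope,z [ 0.0009 -0.0137  0.1591] 4510
t 14.52 u -0.0004 v 0.0003 z 0.2558 yaw -14.12 tz [-0.0011 -0.0011 -1.    ] F [-0.8   0.72 -6.46] Fh -0.95 0.5 M [ 0.025 -0.031  0.042] g 15.1
to go cm [ 0.04 -0.04]
```

```bash
cat > sw.py <<'E'
import numpy as np
from scipy.optimize import least_squares
d=[(11.5,.1297),(12.1,-.0662),(12.4,.1293)]+[(14.12+.05*i,s) for i,s in enumerate([-.0158,-.0501,-.0715,-.0818,-.0778,-.0604,-.0309,.0009])]
d=np.array(d); best=None
for T in np.linspace(.6,1,41):
    r=least_squares(lambda p:p[0]+p[1]*np.cos(p[2]*(d[:,0]-14.27))+p[3]*np.sin(p[2]*(d[:,0]-14.27))-d[:,1],[.02,-.1,2*np.pi/T,0])
    if best is None or r.cost<best.cost: best=r
c,a,w,b=best.x; A=np.hypot(a,b); tmin=14.27+np.arctan2(-b,-a)/w
print('c',c,'A',A,'T',2*np.pi/w,'tmin',[round(tmin+k*2*np.pi/w,3) for k in range(6)],'rms',np.sqrt(2*best.cost/len(d)))
E
python3 sw.py
```

```text
c 0.042808783705319695 A 0.11637247067398714 T 1.1485046953377 tmin [np.float64(14.274), np.float64(15.423), np.float64(16.571), np.float64(17.72), np.float64(18.868), np.float64(20.017)] rms 0.011018172011999564
```

```bash
cat > swing.py <<'E'
from h import *
import sys
from scipy.optimize import least_squares
n=int(sys.argv[1]); d=[]
xh=np.array([np.cos(-.2485),np.sin(-.2485)])
for i in range(n):
    st=arm.sense(); s=snapshot('wrist'); P=cloud(s,st).reshape(-1,3); P=P[np.isfinite(P).all(1)]
    q=(P-st['ee_pos'])@np.array(st['tcp_rot'])
    L=P[(abs(q[:,2]-.098)<.015)&(np.hypot(q[:,0],q[:,1])<.05)]
    A=np.c_[(L[:,:2]-L[:,:2].mean(0))@xh,(L[:,:2]-L[:,:2].mean(0))@np.array([-xh[1],xh[0]]),np.ones(len(L))]; sl=np.linalg.lstsq(A,L[:,2],rcond=None)[0]
    d.append((st['time'],sl[0],sl[1]))
d=np.array(d); print(d[:,1].round(3)); print('lateral',d[:,2].min().round(3),d[:,2].max().round(3))
t0=d[0,0]; best=None
for T in np.linspace(.5,1.2,15):
    r=least_squares(lambda p:p[0]+p[1]*np.cos(p[2]*(d[:,0]-t0))+p[3]*np.sin(p[2]*(d[:,0]-t0))-d[:,1],[.02,-.05,2*np.pi/T,.05])
    if best is None or r.cost<best.cost: best=r
c,a,w,b=best.x; A=np.hypot(a,b); T=2*np.pi/w
tm=t0+np.arctan2(-b,-a)/w
print('c %.4f A %.4f T %.3f'%(c,A,T),'tmin',[round(tm+k*T,3) for k in range(-1,6) if tm+k*T>t0],'now',arm.sense()['time'],'rms',np.sqrt(2*best.cost/len(d)).round(4))
E
python3 swing.py 24
```

```text
[ 0.037  0.069  0.088  0.094  0.086  0.066  0.035  0.004 -0.026 -0.055
 -0.07  -0.073 -0.064 -0.041 -0.01   0.02   0.049  0.073  0.086  0.086
  0.073  0.048  0.019 -0.009]
lateral -0.014 -0.009
c 0.0083 A 0.0819 T 0.776 tmin [np.float64(15.054), np.float64(15.83), np.float64(16.606), np.float64(17.382), np.float64(18.158)] now 15.7167 rms 0.0022
```

The swing has amplitude 0.082 rad and period 0.776 s, almost undamped. I cancel it with a timed 14 mm shift at the turning point (t≈16.6), staying above the rollers.

Request:
send_rows([
  [[0,0,0],[0,0,0],-1],
  [[0,0,0],[0,0,0],-1],
  [[0,0,0],[0,0,0],-1],
  [[0,0,0],[0,0,0],-1],
  [[0,0,0],[0,0,0],-1],
  [[0,0,0],[0,0,0],-1],
  [[0,0,0],[0,0,0],-1],
  [[0,0,0],[0,0,0],-1],
  [[0,0,0],[0,0,0],-1],
  [[-0.68,0.17,0],[0,0,0],-1],
])

```text
time: 16.55
ee_pos: [0.5354, 0.1411, 0.2557]
tcp_rot: [[0.245, 0.969, -0.001], [0.969, -0.245, -0.001], [-0.002, -0.0, -1.0]]
wrist_force: [0.1, 0.1, -5.0]
grip_width: 0.162
```

Request:
send_rows([
  [[-0.68,0.17,0],[0,0,0],-1],
  [[0,0,0],[0,0,0],-1],
  [[0,0,0],[0,0,0],-1],
  [[0,0,0],[0,0,0],-1],
])

```text
time: 16.88
ee_pos: [0.5254, 0.1441, 0.2558]
tcp_rot: [[0.243, 0.97, -0.003], [0.97, -0.243, -0.001], [-0.001, -0.003, -1.0]]
wrist_force: [0.3, 0.1, -4.4]
grip_width: 0.159
```

```bash
python3 rel.py; python3 swing.py 17; python3 rel.py
```

```text
t 16.88 u -0.0172 v 0.0003 z 0.2558 yaw -14.07 tz [-2.9e-03 -8.0e-04 -1.0e+00] F [ 0.3   0.09 -4.36] Fh 0.27 0.16 M [0.014 0.017 0.032] g 14.8
to go cm [ 1.66 -0.45]
[-0.029 -0.032 -0.029 -0.019 -0.005  0.011  0.026  0.04   0.048  0.049
  0.042  0.031  0.016 -0.    -0.014 -0.026 -0.031]
lateral -0.014 -0.011
c 0.0082 A 0.0403 T 0.768 tmin [np.float64(16.932), np.float64(17.7), np.float64(18.467), np.float64(19.235), np.float64(20.003), np.float64(20.77)] now 17.7333 rms 0.0005
t 17.73 u -0.0169 v 0.0002 z 0.2556 yaw -14.1 tz [-0.0031 -0.001  -1.    ] F [-0.38 -0.42 -5.01] Fh -0.27 -0.51 M [-0.04   0.065 -0.031] g 15.2
to go cm [ 1.64 -0.43]
```

Request:
send_rows([
  [[0,0,0],[0,0,0],-1],
  [[0,0,0],[0,0,0],-1],
  [[0,0,0],[0,0,0],-1],
  [[0,0,0],[0,0,0],-1],
  [[0.5,-0.13,0],[0,0,0],-1],
  [[0,0,0],[0,0,0],-1],
  [[0,0,0],[0,0,0],-1],
])

```text
time: 18.32
ee_pos: [0.5313, 0.1425, 0.2557]
tcp_rot: [[0.243, 0.97, -0.003], [0.97, -0.243, -0.001], [-0.002, -0.002, -1.0]]
wrist_force: [0.1, -0.7, -5.6]
grip_width: 0.161
```

```bash
python3 rel.py; python3 swing.py 10; python3 rel.py
```

```text
t 18.32 u -0.0111 v 0.0002 z 0.2557 yaw -14.09 tz [-0.0026 -0.001  -1.    ] F [ 0.08 -0.71 -5.55] Fh 0.25 -0.67 M [0.058 0.065 0.033] g 15.0
to go cm [ 1.07 -0.29]
[-0.002 -0.001  0.004  0.01   0.015  0.019  0.02   0.02   0.017  0.013]
lateral -0.015 -0.013
c 0.0086 A 0.0118 T 0.701 tmin [np.float64(18.982), np.float64(19.684), np.float64(20.385), np.float64(21.087), np.float64(21.788)] now 18.8167 rms 0.0006
t 18.82 u -0.0113 v 0.0002 z 0.2558 yaw -14.08 tz [-0.0024 -0.001  -1.    ] F [-0.03 -0.28 -4.96] Fh 0.04 -0.27 M [0.021 0.032 0.046] g 15.2
to go cm [ 1.09 -0.3 ]
```

Request:
send_rows([
  [[0.12,-0.035,0],[0,0,0],-1],
  [[0.12,-0.035,0],[0,-0.002,0],-1],
  [[0.12,-0.035,0],[0,0,0],-1],
  [[0.12,-0.035,0],[0,0,0],-1],
  [[0.12,-0.035,0],[0,0,-0.002],-1],
  [[0.12,-0.035,0],[0,0,0],-1],
  [[0.12,-0.035,0],[0,0,0],-1],
  [[0.12,-0.035,0],[0,0,0],-1],
  [[0.12,-0.035,0],[0,0,0],-1],
  [[0,0,0],[0,0,0],-1],
])

```text
time: 19.65
ee_pos: [0.5433, 0.1389, 0.2557]
tcp_rot: [[0.246, 0.969, 0.0], [0.969, -0.246, -0.001], [-0.001, 0.0, -1.0]]
wrist_force: [-0.2, -0.2, -4.8]
grip_width: 0.16
```

```bash
python3 rel.py; python3 look.py wrist:w12; python3 fit4.py w12
```

```text
t 19.65 u 0.0014 v -0.0003 z 0.2557 yaw -14.22 tz [ 1.0e-04 -1.1e-03 -1.0e+00] F [-0.19 -0.24 -4.77] Fh -0.12 -0.28 M [ 0.004  0.033 -0.063] g 14.9
to go cm [-0.13  0.07]
t 19.65 p [0.5433 0.1389 0.2557] yaw -14.22 z [ 1.0e-04 -1.1e-03 -1.0e+00] F [-0.19 -0.24 -4.77] M [ 0.004  0.033 -0.063] g 14.9
10828
raw fit [ 0.5423  0.1391 -0.2499] -14.318286431183019
1 housing neg [-0.0296 -0.0161] pos [0.0182 0.0316] z 0.23290888704209742
   arm v [0.0304 0.0416] z90 0.2167
   rollers u [-0.0136 -0.0036  0.0133] z95 0.2271
-1 housing neg  pos  z 
   rollers u [-0.0082 -0.0082 -0.0082] z95 0.2255
bar wire in tool: n 763 y [-0.0019  0.0007  0.0037] z [-0.0093 -0.0079 -0.0059]
side arm tool x [0.0508 0.057  0.0632] 472
lid slope,z [ 0.0031 -0.0153  0.159 ] 4495
```

The pot is now level and still (slope 0.003). I trim −1 mm in x and go down towards the rollers.

Request:
send_rows([
  [[-0.05,0.01,-0.1],[0,0,0],-1],
  [[-0.05,0.02,-0.2],[0,0,0],-1],
  [[0,0,-0.3],[0,0,0],-1],
  [[0,0,-0.3],[0,0,0],-1],
  [[0,0,-0.3],[0,0,0],-1],
  [[0,0,-0.3],[0,0,0],-1],
  [[0,0,-0.3],[0,0,0],-1],
  [[0,0,-0.2],[0,0,0],-1],
  [[0,0,-0.1],[0,0,0],-1],
  [[0,0,0],[0,0,0],-1],
])

```text
time: 20.53
ee_pos: [0.5412, 0.1395, 0.2318]
tcp_rot: [[0.245, 0.97, -0.002], [0.97, -0.245, -0.001], [-0.002, -0.002, -1.0]]
wrist_force: [-0.4, -0.2, -5.0]
grip_width: 0.16
```

```bash
python3 rel.py
```

```text
t 20.53 u -0.0007 v -0.0003 z 0.2318 yaw -14.18 tz [-0.002  -0.0013 -1.    ] F [-0.36 -0.25 -5.03] Fh -0.28 -0.33 M [-0.013 -0.013 -0.02 ] g 14.9
to go cm [0.08 0.01]
```

Request:
send_rows([
  [[0.05,-0.01,-0.1],[0,0,0],-1],
  [[0.05,-0.01,-0.15],[0,-0.002,0],-1],
  [[0,0,-0.15],[0,0,0],-1],
  [[0,0,-0.1],[0,0,0],-1],
  [[0,0,0],[0,0,0],-1],
  [[0,0,0],[0,0,0],-1],
])

```text
time: 21.03
ee_pos: [0.5427, 0.1394, 0.2266]
tcp_rot: [[0.245, 0.97, 0.001], [0.97, -0.245, -0.001], [-0.001, 0.002, -1.0]]
wrist_force: [-0.6, -0.6, -5.3]
grip_width: 0.161
```

```bash
python3 rel.py; python3 look.py wrist:w13; python3 fit4.py w13
```

```text
t 21.03 u 0.0008 v -0.0001 z 0.2266 yaw -14.18 tz [ 0.0013 -0.001  -1.    ] F [-0.58 -0.64 -5.27] Fh -0.41 -0.76 M [ 0.033  0.019 -0.002] g 15.0
to go cm [-0.07  0.02]
t 21.0333 p [0.5427 0.1394 0.2266] yaw -14.18 z [ 0.0013 -0.001  -1.    ] F [-0.58 -0.64 -5.27] M [ 0.033  0.019 -0.002] g 15.0
19501
raw fit [ 0.5365  0.1348 -0.2   ] -11.459155902651588
1 housing neg [-0.023  -0.0096] pos [0.0048 0.0378] z 0.23315989112979857
   arm v [0.0326 0.0429] z90 0.2167
   rollers u [-0.0132  0.0053  0.0135] z95 0.2354
-1 housing neg  pos [0.0014 0.0068] z 0.2346830481286834
   rollers u [0.0014 0.0042 0.0068] z95 0.2357
bar wire in tool: n 2370 y [-0.0178  0.0006  0.018 ] z [-0.0088 -0.0002  0.0102]
side arm tool x [0.0506 0.0568 0.0632] 479
lid slope,z [ 0.0158 -0.015   0.1298] 3894
```

View pics/w13.png

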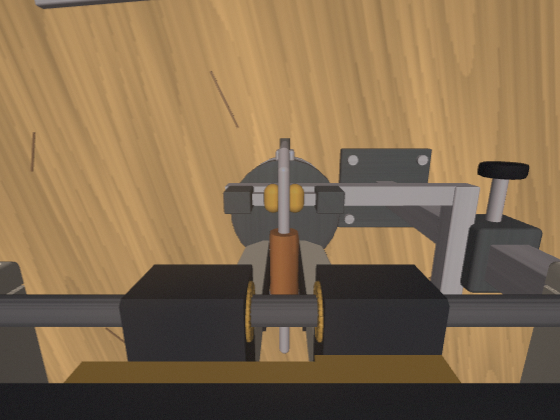

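Wrist: the housings span u=224 to 344 (centre 284) and the wire is at u=284, so it is centred over the roller gap. Now I feel downwards in small steps.

Request:
send_rows([
  [[0,0,-0.1],[0,0,0],-1],
  [[0,0,-0.1],[0,0,0],-1],
  [[0,0,-0.1],[0,0,0],-1],
])

```text
time: 21.33
ee_pos: [0.543, 0.1394, 0.2238]
tcp_rot: [[0.245, 0.969, 0.002], [0.969, -0.245, -0.001], [-0.0, 0.002, -1.0]]
wrist_force: [-0.7, -0.2, -4.9]
grip_width: 0.16
```

```bash
python3 rel.py
```

```text
t 21.33 u 0.0010 v 0.0001 z 0.2238 yaw -14.19 tz [ 2.2e-03 -7.0e-04 -1.0e+00] F [-0.69 -0.19 -4.92] Fh -0.63 -0.35 M [-0.008  0.018  0.018] g 14.9
to go cm [-0.1   0.02]
```

Request:
send_rows([
  [[0,0,-0.1],[0,0,0],-1],
  [[0,0,-0.1],[0,0,0],-1],
])

```text
time: 21.5
ee_pos: [0.543, 0.1395, 0.2216]
tcp_rot: [[0.245, 0.97, 0.002], [0.97, -0.245, -0.001], [-0.0, 0.002, -1.0]]
wrist_force: [0.3, -0.3, -4.7]
grip_width: 0.158
```

```bash
python3 rel.py
```

```text
t 21.5 u 0.0010 v 0.0001 z 0.2216 yaw -14.19 tz [ 2.2e-03 -7.0e-04 -1.0e+00] F [ 0.34 -0.3  -4.7 ] Fh 0.41 -0.21 M [-0.005  0.014  0.029] g 14.7
to go cm [-0.1   0.01]
```

Request:
send_rows([
  [[0,0,-0.1],[0,0,0],-1],
  [[0,0,-0.1],[0,0,0],-1],
])

```text
time: 21.67
ee_pos: [0.5429, 0.1395, 0.2206]
tcp_rot: [[0.245, 0.969, 0.002], [0.969, -0.245, -0.001], [0.0, 0.002, -1.0]]
wrist_force: [-2.7, -1.2, 2.9]
grip_width: 0.163
```

```bash
python3 rel.py
```

```text
t 21.67 u 0.0008 v 0.0002 z 0.2206 yaw -14.2 tz [ 2.2e-03 -5.0e-04 -1.0e+00] F [-2.67 -1.25  2.95] Fh -2.28 -1.86 M [-0.185  0.553 -0.036] g 15.2
to go cm [-0.09  0.01]
```

Request:
send_rows([
  [[0,0,-0.1],[0,0,0],-1],
])

```text
time: 21.75
ee_pos: [0.5429, 0.1395, 0.2206]
tcp_rot: [[0.245, 0.969, 0.003], [0.969, -0.245, -0.0], [0.0, 0.003, -1.0]]
wrist_force: [-3.6, -1.4, 3.1]
grip_width: 0.161
```

```bash
python3 rel.py
```

```text
t 21.75 u 0.0009 v 0.0002 z 0.2206 yaw -14.21 tz [ 2.8e-03 -3.0e-04 -1.0e+00] F [-3.64 -1.37  3.08] Fh -3.19 -2.23 M [-0.138  0.586 -0.013] g 15.0
to go cm [-0.09  0.01]
```

Contact with the rollers is at TCP z≈0.2206, with about 8 N on the fork for a 1 mm press. A sideways force of −3 N means the bar sits about 0.8 mm too far in +x. I shift it back, then press slightly more.

Request:
send_rows([
  [[-0.08,0.02,-0.05],[0,-0.002,0],-1],
])

```text
time: 21.83
ee_pos: [0.5428, 0.1395, 0.2209]
tcp_rot: [[0.246, 0.969, 0.007], [0.969, -0.246, -0.0], [0.001, 0.007, -1.0]]
wrist_force: [-0.1, -1.1, -1.4]
grip_width: 0.16
```

```bash
python3 rel.py
```

```text
t 21.83 u 0.0007 v 0.0001 z 0.2209 yaw -14.23 tz [ 6.8e-03 -3.0e-04 -1.0e+00] F [-0.07 -1.13 -1.37] Fh 0.21 -1.11 M [-0.203 -0.027 -0.022] g 14.9
to go cm [-0.08  0.01]
```

Request:
send_rows([
  [[-0.03,0.01,-0.08],[0,0,0],-1],
])

```text
time: 21.92
ee_pos: [0.5429, 0.1396, 0.2207]
tcp_rot: [[0.246, 0.969, 0.008], [0.969, -0.246, -0.0], [0.002, 0.008, -1.0]]
wrist_force: [-1.9, -0.9, 2.1]
grip_width: 0.157
```

```bash
python3 rel.py
```

```text
t 21.92 u 0.0009 v 0.0002 z 0.2207 yaw -14.24 tz [ 8.5e-03 -1.0e-04 -1.0e+00] F [-1.93 -0.91  2.13] Fh -1.65 -1.36 M [-0.148  0.42  -0.043] g 14.6
to go cm [-0.09  0.  ]
```

Request:
send_rows([
  [[0,0,-0.11],[0,0.006,0],-1],
])

```text
time: 22.0
ee_pos: [0.543, 0.1395, 0.2205]
tcp_rot: [[0.246, 0.969, 0.003], [0.969, -0.246, -0.0], [0.001, 0.003, -1.0]]
wrist_force: [-1.7, -1.3, 3.5]
grip_width: 0.159
```

```bash
python3 rel.py
```

```text
t 22.0 u 0.0010 v 0.0002 z 0.2205 yaw -14.23 tz [ 0.0035 -0.     -1.    ] F [-1.71 -1.3   3.48] Fh -1.34 -1.68 M [-0.211  0.548 -0.019] g 14.8
to go cm [-0.1   0.01]
```

Request:
send_rows([
  [[0,0,-0.12],[0,0.003,0],-1],
])

```text
time: 22.08
ee_pos: [0.5433, 0.1394, 0.2199]
tcp_rot: [[0.246, 0.969, 0.001], [0.969, -0.246, 0.0], [0.0, 0.001, -1.0]]
wrist_force: [-1.4, -0.6, 3.3]
grip_width: 0.16
```

```bash
python3 rel.py
```

```text
t 22.08 u 0.0013 v 0.0002 z 0.2199 yaw -14.24 tz [ 1.2e-03  1.0e-04 -1.0e+00] F [-1.42 -0.59  3.27] Fh -1.23 -0.92 M [-0.266  0.375 -0.037] g 14.8
to go cm [-0.13  0.02]
```

Request:
send_rows([
  [[-0.03,0.01,-0.12],[0,0.001,0],-1],
])

```text
time: 22.17
ee_pos: [0.5436, 0.1393, 0.2191]
tcp_rot: [[0.246, 0.969, 0.002], [0.969, -0.246, 0.0], [0.001, 0.002, -1.0]]
wrist_force: [-1.4, -1.1, 1.1]
grip_width: 0.164
```

```bash
python3 rel.py
```

```text
t 22.17 u 0.0016 v 0.0002 z 0.2191 yaw -14.26 tz [ 1.6e-03  1.0e-04 -1.0e+00] F [-1.44 -1.06  1.12] Fh -1.13 -1.38 M [-0.242  0.277  0.001] g 15.2
to go cm [-0.16  0.03]
```

Request:
send_rows([
  [[-0.03,0.01,-0.13],[0,0,0],-1],
])

```text
time: 22.25
ee_pos: [0.5438, 0.1393, 0.2178]
tcp_rot: [[0.247, 0.969, 0.002], [0.969, -0.247, 0.0], [0.001, 0.002, -1.0]]
wrist_force: [-0.4, -0.1, -0.2]
grip_width: 0.159
```

```bash
python3 rel.py
```

```text
t 22.25 u 0.0018 v 0.0001 z 0.2178 yaw -14.28 tz [ 2.5e-03  1.0e-04 -1.0e+00] F [-0.39 -0.12 -0.22] Fh -0.35 -0.21 M [-0.154  0.208  0.009] g 14.8
to go cm [-0.18  0.03]
```

Request:
send_rows([
  [[-0.04,0.01,-0.12],[0,0.001,0],-1],
])

```text
time: 22.33
ee_pos: [0.5433, 0.1394, 0.216]
tcp_rot: [[0.247, 0.969, 0.001], [0.969, -0.247, 0.0], [0.0, 0.001, -1.0]]
wrist_force: [-0.4, -0.9, -4.1]
grip_width: 0.164
```

```bash
python3 rel.py
```

```text
t 22.33 u 0.0013 v 0.0001 z 0.2160 yaw -14.28 tz [ 1.1e-03  2.0e-04 -1.0e+00] F [-0.41 -0.91 -4.13] Fh -0.17 -0.98 M [-0.076  0.128 -0.028] g 15.2
to go cm [-0.13  0.02]
```

Request:
send_rows([
  [[-0.04,0.01,-0.1],[0,0.001,0],-1],
])

```text
time: 22.42
ee_pos: [0.5424, 0.1396, 0.2136]
tcp_rot: [[0.247, 0.969, -0.001], [0.969, -0.247, 0.0], [-0.0, -0.001, -1.0]]
wrist_force: [0.9, 0.5, -7.1]
grip_width: 0.158
```

```bash
python3 rel.py
```

```text
t 22.42 u 0.0004 v 0.0001 z 0.2136 yaw -14.28 tz [-1.5e-03  1.0e-04 -1.0e+00] F [ 0.9   0.49 -7.06] Fh 0.76 0.7 M [ 0.045 -0.137 -0.03 ] g 14.7
to go cm [-0.04 -0.  ]
```

The wire has passed the rollers, which now pull it down (Fz is below the bare weight). I press on gently to feel the solid arms.

Request:
send_rows([
  [[0,0,-0.06],[0,0,0],-1],
])

```text
time: 22.5
ee_pos: [0.5424, 0.1397, 0.2129]
tcp_rot: [[0.247, 0.969, -0.002], [0.969, -0.247, -0.0], [-0.0, -0.002, -1.0]]
wrist_force: [-3.1, -1.1, 9.6]
grip_width: 0.157
```

```bash
python3 rel.py
```

```text
t 22.5 u 0.0004 v 0.0002 z 0.2129 yaw -14.27 tz [-0.0019 -0.     -1.    ] F [-3.06 -1.13  9.61] Fh -2.69 -1.84 M [-0.319  0.634 -0.04 ] g 14.6
to go cm [-0.04 -0.01]
```

Request:
send_rows([
  [[0,0,-0.06],[0,0,0],-1],
])

```text
time: 22.58
ee_pos: [0.5424, 0.1397, 0.213]
tcp_rot: [[0.247, 0.969, -0.002], [0.969, -0.247, -0.0], [-0.001, -0.002, -1.0]]
wrist_force: [-3.0, -1.0, 7.0]
grip_width: 0.163
```

```bash
python3 rel.py
```

```text
t 22.58 u 0.0004 v 0.0002 z 0.2130 yaw -14.27 tz [-2.e-03 -1.e-04 -1.e+00] F [-2.97 -1.01  6.96] Fh -2.63 -1.71 M [-0.353  0.702 -0.084] g 15.1
to go cm [-0.04 -0.01]
```

Solid stop at TCP z=0.213, which is 8 mm below first roller contact, as it should be, with about 12–14 N on the pair. I stop pressing, relax and check both arms.

Request:
send_rows([
  [[0,0,0],[0,0,0],-1],
  [[0,0,0],[0,0,0],-1],
])

```text
time: 22.75
ee_pos: [0.5424, 0.1396, 0.2131]
tcp_rot: [[0.247, 0.969, -0.002], [0.969, -0.247, -0.0], [-0.001, -0.002, -1.0]]
wrist_force: [-0.5, -0.7, -0.3]
grip_width: 0.164
```

```bash
python3 rel.py; python3 look.py wrist:w14 side:d14 scene:s14;  python3 - <<'E'
import cv2,numpy as np
a=cv2.imread('pics/d14.png')[140:280,160:300]; b=cv2.imread('pics/s14.png')[120:240,270:410]; c=cv2.imread('pics/w14.png')[120:360,200:360]
cv2.imwrite('pics/c14.png',np.hstack([cv2.resize(a,(420,420),interpolation=cv2.INTER_CUBIC),cv2.resize(c,(280,420))]))
E
```

```text
t 22.75 u 0.0004 v 0.0001 z 0.2131 yaw -14.27 tz [-2.e-03 -2.e-04 -1.e+00] F [-0.47 -0.68 -0.25] Fh -0.29 -0.77 M [-0.129  0.17  -0.113] g 15.3
to go cm [-0.04 -0.  ]
t 22.75 p [0.5424 0.1396 0.2131] yaw -14.27 z [-2.e-03 -2.e-04 -1.e+00] F [-0.47 -0.68 -0.25] M [-0.129  0.17  -0.113] g 15.3
```

View pics/c14.png

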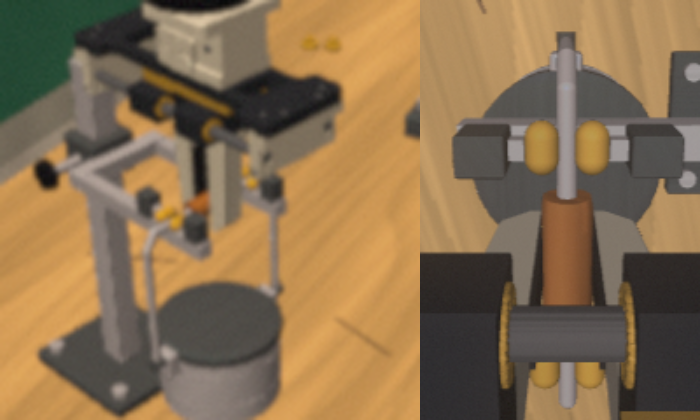

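Run:
```python
from h import *
import pickle
for f in ['w14','d14','s14']:
    st,s=pickle.load(open(f+'.pkl','rb')); P=cloud(s,st).reshape(-1,3); P=P[np.isfinite(P).all(1)]
    y=np.radians(-14.24); x=np.array([np.cos(y),np.sin(y)]); n=np.array([-x[1],x[0]])
    q=P[:,:2]-[.543,.139]; u,v=q@x,q@n
    for sg in (1,-1):
      for lo,hi in((.022,.029),(.044,.052)):
        k=(abs(u)<.0035)&(v*sg>lo)&(v*sg<hi)&(P[:,2]>.2)&(P[:,2]<.24)
        if k.sum()>3: print(f,sg,lo,'wire top z',np.percentile(P[k,2],[50,90]).round(4),'u',np.median(u[k]).round(4),k.sum())
      k=(abs(abs(u)-.0075)<.003)&(abs(v*sg-.036)<.006)&(P[:,2]>.21)&(P[:,2]<.24)
      if k.sum()>3: print(f,sg,'roller top',np.percentile(P[k,2],90).round(4))
      k=(u>.045)&(u<.085)&(abs(v*sg-.036)<.005)&(P[:,2]>.21)&(P[:,2]<.225)
      if k.sum()>3: print(f,sg,'arm top',np.percentile(P[k,2],90).round(4))
```

```text
w14 1 0.022 wire top z [0.2211 0.2222] u -0.0001 159
w14 1 0.044 wire top z [0.2212 0.2221] u 0.0002 194
w14 1 roller top 0.2268
w14 1 arm top 0.2167
w14 -1 0.044 wire top z [0.2211 0.2223] u 0.0004 121
w14 -1 roller top 0.2269
d14 1 0.022 wire top z [0.2216 0.2226] u -0.0019 4
d14 1 0.044 wire top z [0.2203 0.2214] u -0.0023 6
d14 1 roller top 0.2256
d14 1 arm top 0.2162
d14 -1 roller top 0.2252
d14 -1 arm top 0.2153
s14 1 arm top 0.2168
s14 -1 0.022 wire top z [0.2205 0.2223] u -0.0005 7
s14 -1 0.044 wire top z [0.2194 0.2221] u -0.0011 10
s14 -1 roller top 0.2266
s14 -1 arm top 0.2168
```

Both sides: wire top at z≈0.2222, arm tops at 0.2167 (difference 5.5 mm, about one wire diameter), rollers at 0.227 standing over the wire. It is fully home and level. Now I let go and withdraw straight up.

Request:
send_rows([
  [[0,0,0],[0,0,0],-0.6],
  [[0,0,0],[0,0,0],-0.5],
  [[0,0,0],[0,0,0],-0.4],
  [[0,0,0],[0,0,0],-0.4],
  [[0,0,0],[0,0,0],-0.4],
])

```text
time: 23.32
ee_pos: [0.5442, 0.1412, 0.2133]
tcp_rot: [[0.245, 0.969, 0.002], [0.969, -0.245, 0.002], [0.003, 0.002, -1.0]]
wrist_force: [0.0, 0.3, 0.3]
grip_width: 0.3
```

```bash
python3 rel.py
```

```text
t 23.32 u 0.0017 v 0.0021 z 0.2133 yaw -14.2 tz [ 0.0024  0.0024 -1.    ] F [0.03 0.3  0.27] Fh -0.05 0.29 M [ 0.082  0.063 -0.038] g 27.9
to go cm [-0.22 -0.16]
```

Request:
send_rows([
  [[-0.1,0,0.2],[0,0,0],-0.4],
  [[0,0,0.5],[0,0,0],-0.4],
  [[0,0,0.7],[0,0,0],-0.4],
  [[0,0,1],[0,0,0],-0.4],
  [[0,0,1],[0,0,0],-0.4],
  [[0,0,1.5],[0,0,0],-0.4],
  [[0,0,1.5],[0,0,0],-0.4],
  [[0,0,1.0],[0,0,0],-0.4],
  [[0,0,0.5],[0,0,0],-0.4],
  [[0,0,0],[0,0,0],-0.4],
])

```text
time: 24.15
ee_pos: [0.5434, 0.1416, 0.3008]
tcp_rot: [[0.245, 0.969, 0.006], [0.97, -0.245, 0.004], [0.005, 0.005, -1.0]]
wrist_force: [-0.1, -0.0, -0.5]
grip_width: 0.302
```

```bash
python3 rel.py; python3 look.py wrist:w15 side:d15 scene:s15
```

```text
t 24.15 u 0.0008 v 0.0023 z 0.3008 yaw -14.18 tz [ 0.0064  0.0039 -1.    ] F [-0.12 -0.04 -0.47] Fh -0.1 -0.07 M [0.008 0.033 0.043] g 28.1
to go cm [-0.14 -0.2 ]
t 24.15 p [0.5434 0.1416 0.3008] yaw -14.18 z [ 0.0064  0.0039 -1.    ] F [-0.12 -0.04 -0.47] M [0.008 0.033 0.043] g 28.1
```

View pics/w15.png

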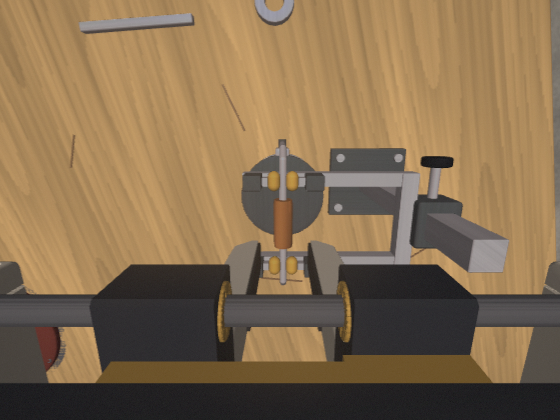

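View pics/d15.png

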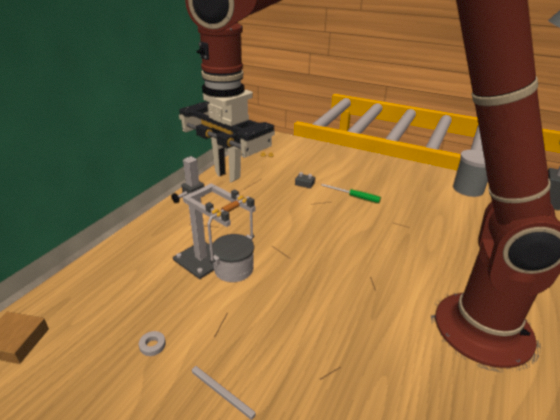

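View pics/s15.png

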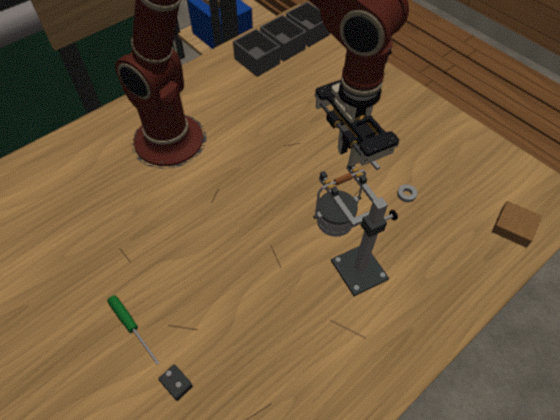

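The pot hangs on both arms with the wire between both roller pairs ((283,181) and (285,265)), and the gripper is clear. I move a little further away, wait, and check that it is still.

Request:
send_rows([
  [[0,0,0.5],[0,0,0],-0.4],
  [[-0.3,0,0.6],[0,0,0],-0.4],
  [[-0.5,0.1,0.5],[0,0,0],-0.4],
  [[-0.5,0.1,0.3],[0,0,0],-0.4],
  [[-0.3,0,0],[0,0,0],-0.4],
  [[0,0,0],[0,0,0],-0.4],
  [[0,0,0],[0,0,0],-0.4],
  [[0,0,0],[0,0,0],-0.4],
  [[0,0,0],[0,0,0],-0.4],
  [[0,0,0],[0,0,0],-0.4],
])

```text
time: 25.13
ee_pos: [0.5226, 0.1433, 0.3169]
tcp_rot: [[0.244, 0.97, -0.004], [0.97, -0.244, 0.001], [0.0, -0.004, -1.0]]
wrist_force: [-0.5, 0.7, -0.9]
grip_width: 0.298
```

```bash
cat > still.py <<'E'
from h import *
y=np.radians(-14.24); x=np.array([np.cos(y),np.sin(y)]); n=np.array([-x[1],x[0]])
for i in range(12):
    st=arm.sense(); s=snapshot('wrist'); P=cloud(s,st).reshape(-1,3); P=P[np.isfinite(P).all(1)]
    q=P[:,:2]-[.543,.139]; u,v=q@x,q@n
    k=(np.hypot(u,v)<.05)&(abs(P[:,2]-.119)<.012); A=np.c_[u[k],v[k],np.ones(k.sum())]; sl=np.linalg.lstsq(A,P[k,2],rcond=None)[0]
    print(round(st['time'],2),'lid',sl.round(4),end='; ')
    if i in(0,11):
        for sg in(1,-1):
            w=(abs(u)<.0035)&(v*sg>.044)&(v*sg<.052)&(P[:,2]>.2)&(P[:,2]<.24)
            print('wire',sg,np.percentile(P[w,2],[50,90]).round(4) if w.sum()>3 else None,w.sum())
print(arm.sense()['ee_pos'])
E
python3 still.py
```

```text
25.13 lid [ 0.0054 -0.0067  0.1164]; wire 1 [0.2212 0.222 ] 66
wire -1 [0.2213 0.222 ] 34
25.18 lid [ 0.0063 -0.006   0.1164]; 25.23 lid [ 0.0067 -0.0065  0.1164]; 25.28 lid [ 0.0056 -0.0056  0.1164]; 25.33 lid [ 0.0063 -0.0051  0.1163]; 25.38 lid [ 0.0061 -0.0057  0.1164]; 25.43 lid [ 0.0052 -0.0054  0.1164]; 25.48 lid [ 0.0064 -0.0048  0.1164]; 25.53 lid [ 0.0057 -0.0054  0.1164]; 25.58 lid [ 0.0057 -0.0066  0.1164]; 25.63 lid [ 0.0064 -0.0055  0.1164]; 25.68 lid [ 0.0061 -0.0053  0.1164]; wire 1 [0.2212 0.2222] 65
wire -1 [0.2212 0.2222] 34
[0.52260787 0.14334579 0.31698365]
```

Over 0.55 s the lid slope stays at 0.006 and its height at 0.1164, so the pot is still and level. The wire is home on both arms, so I hand it in.

```bash
python3 -c "
from plant import job,arm
print(job.job_done()); print(arm.sense()['time'])"
```

```text
the job is handed in; nothing more can be done
None
the job is handed in; nothing more can be done
```

The grease pot is hanging fully home on both hanger arms, level and still. I handed the job in at about 26 s of the 72 s.

**What I did:**
- I swung the bail upright with a light grip while the pot stood. The mid-swing check showed the pot unmoved.
- I carried the pot by the sleeve round to the front of the fork and reached the bar over both arms.
- I pressed straight down until it met a solid stop, let go and withdrew upwards.

**Press:** The rollers gave way at about 8 N on the fork. The solid stop came about 8 mm below first contact, where it should be. The highest reading there was about 14.5 N on the pair, under the 24 N limit.

**Last checks:**
- The wire top measured 0.222 m on both sides and the arm tops 0.2167 m, so the wire rests on both arms with the rollers standing over it.
- The lid slope was constant at about 0.006 rad over 0.55 s, with the gripper clear. The other bench items looked undisturbed in the pictures.

**What did not go smoothly:**
- **Swing:** The pot swung up to about 7° when I stopped over the fork. I cancelled most of that with timed shifts before lowering.
- **Sideways force:** There was about 3 N of sideways force while pressing.
- **Load sharing:** The moment readings hinted at uneven load between the arms, roughly 5 N by a rough estimate. I could not measure the force on each arm directly; that estimate puts both under 12 N.

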